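# Put the washed gas burners back together

## Robot

A 6-joint arm with a two-finger parallel gripper is mounted at the origin on a cart in front of the work surface, level with it; the furniture and walls round the work are solid. World frame = base frame: x ahead of the robot, y to its left, z up, the work surface at z = 0. Lengths are in m, angles in rad, forces in N, time in s.
With the tool pointing down it reaches from about 0.25 to 0.8 m from the base axis. Payload 8.5 kg.
Tool frame: the origin (TCP) lies between the finger pads; the fingertips stand 19 mm ahead of it and the grasp point (between the pads) is the TCP; z points along the fingers, y is the line along which they close (so a half turn about z gives the same grasp; the last joint's range is limited). The gripper opens to 85 mm and grips with 20 to 120 N. Pads are 22 mm wide; open, the fingers measure 114 mm over their backs; the gripper's body (76 mm by 85 mm) begins 54 mm behind the grasp point. The pads swing forward as they close: fully open they stand 13 mm farther back than shut.
Start: joints at [-1.132, 0.238, -0.013, 1.319, 0, 1.571], TCP at [0.223, -0.475, 0.25] pointing down, gripper open.
Joint ranges: [-2.66, 2.66], [-1.03, 1.9], [-1.14, 1.46], [-1.82, 2.27], [-1.45, 1.34], [-3.14, 3.14]. Speed limits (rad/s): [2.22, 2.22, 2.79, 3.14, 3.14, 3.14].

## Interface

Orientations are given as a unit quaternion [w, x, y, z].
In Python, from plant import env, imaging, workorder gives the robot as it stands. The module is installed in compiled form; this text tells all that it offers.
- The arm moves only by the tool drive_tool, never from a script. Its argument "commands" is text: rows parted by semicolons, each of 7 numbers parted by spaces: the shift along the tool's x, y, z in units of 25 mm (1.0 is 25 mm), then the turn, a rotation vector about the tool's x, y, z in units of 5 degrees (1.0 is 5 degrees), then the finger opening in mm, from 0 to 85.4. A call has 1 to 5 rows; each row shifts and turns the commanded pose from where the row before left it, along the tool's axes as they then stand; what a row does not reach is not made up. A row lasts 1/12 s, in which the tool goes at most 41.7 mm and 7.16 degrees, less where a joint would pass 70% of its speed; a pose out of reach is approached as far as the arm can. A call with a number of a shift or a turn outside -1 to 1 is refused whole. A call with a gripper value outside its range is refused whole. The fingers move at their own pace and stop on an object; "newtons" is the grip in N (left out, the last holds). Time passes only in rows, so rows that do not move let the fingers close. It gives the time, the measured TCP pose, the force, the opening and the grip force at its end, in the units of the state.
- env.get_obs(): the state, without advancing time (a new reading comes with each control period).
- imaging.get_image(name): name is "scene" or "top" or "wrist"; returns a dict with "pixels" (400x640x3 uint8, red, green, blue), "mtx" (3x3 intrinsics, pixels), "pose" (4x4, takes a point from camera to world coordinates). Camera axes: x right, y down, z forward; pixel columns grow to the right and rows downward; lengths in m; the calibration is good to about 2 mm. A picture is of the moment at which its call begins. There is no depth.
- workorder.job_done(): hands the job in; it is judged then, once.
The state is a dict: "time": time; "joints": joint angles; "qvel": joint speeds; "effort": joint torques, N m; "eef_pos": TCP position; "ee_rot": TCP orientation; "wrist_force": force on the tool from outside, world axes, zero at the start; "wrist_torque": the same for the moment, N m; "opening": opening from 0.0 (shut) to 1.0 (fully open); "gripper_force": force on a finger pad.
Only numpy, scipy, OpenCV 4.12 (cv2) and the standard library are available. Lean on these libraries where they do the work, as an engineer would, in place of code of your own. Each camera call takes 0.05 s, during which the arm holds its last target. There are 200 camera calls.

## Task

The table gas stove's burner parts have been washed and piled up on the drying mat. Take the piles apart and put the burners back together: the brass ring on the large burner and the aluminium ring on the middle-sized one, then each black cap on the burner of its size (the small burner already has its ring), every part centred, flat and fully home. Leave the spice jar and the mug standing where they are.

Things in the scene. Friction and masses are not known exactly. Their poses are not given: they have to be found in the camera images.
- large_ring (a point): loose brass ring (flame crown) of the large burner, slots round its side, outer diameter 48 mm, height 16 mm, through bore 30 mm; 0.09 kg. Point: its centre, half-way up; z is its axis, turning about z makes no difference. Starts on one of the two skirted caps on the mat, with the small cap on top of it. Its bore drops over the large burner's cone.
- medium_ring (a point): loose aluminium ring (flame crown) of the medium burner, slots round its side, outer diameter 38 mm, height 16 mm, through bore 25 mm; 0.06 kg. Point: its centre, half-way up; z is its axis, turning about z makes no difference. Starts on the other of the two skirted caps on the mat. Its bore drops over the medium burner's cone.
- large_cap (a point): loose black cap, diameter 70 mm, height 16 mm: disc 9 mm thick, below it a rim skirt 7 mm deep, 4 mm thick, and a central cone 7 mm deep (26 mm wide at the disc, 17 mm at its end) that drops into the large ring's bore until the disc rests on the ring; 0.15 kg. Point: centre, 8 mm over its lower edge; z is its axis, yaw free. Starts on the mat (4 mm thick) with one of the rings on it.
- medium_cap (a point): loose black cap, diameter 60 mm, height 16 mm, built like the large cap: disc 9 mm, rim skirt 7 mm deep, central cone 7 mm deep (21 mm wide at the disc, 12 mm at its end) for the medium ring's bore; 0.10 kg. Point: centre, 8 mm over its lower edge; z is its axis, yaw free. Starts on the mat with one of the rings on it.
- small_cap (a point): loose black cap, diameter 40 mm, height 16 mm: disc 9 mm thick, no skirt, central cone below it 7 mm deep (16 mm wide at the disc, 8 mm at its end); 0.05 kg. Point: centre, 8 mm over the cone's end, so the disc spans from 1 mm below to 8 mm above it; z is its axis, yaw free. Starts on the brass ring, cone down in its bore.
- large_burner (a point): large burner seat on the steel stove: fixed dark round seat, flat top 62 mm wide, brass cone in its middle 7 mm high (26 mm wide at its foot, 17 mm at its top). Point: on the axis at the flat top, 62 mm over the worktop; z up. Seated, the brass ring's centre is 8 mm and the large cap's centre 17 mm above it. The three burners may be in any of the stove's three places.
- medium_burner (a point): medium burner seat on the stove: fixed dark round seat, flat top 52 mm wide, aluminium cone in its middle 7 mm high (21 mm wide at its foot, 12 mm at its top). Point: on the axis at the flat top, 62 mm over the worktop; z up. Seated, the aluminium ring's centre is 8 mm and the medium cap's centre 17 mm above it.
- small_burner (a point): small burner on the stove: fixed dark round seat, flat top 44 mm wide, with its aluminium ring (outer diameter 30 mm, height 16 mm, bore 20 mm) already fixed on it. Point: on the axis at the seat's flat top, 62 mm over the worktop, 16 mm below the ring's top; z up. The small cap's cone drops into the bore: its centre is then 17 mm above the point.
- jar (a point): bystander: loose spice jar with a yellow lid, 45 mm wide, 100 mm tall, standing behind, between mat and stove; point: its centre, half-way up
- mug_mid (a point): bystander: loose white mug, body 89 mm wide, 98 mm tall, standing to the right of the stove; point: on its axis, half-way up

How it is judged:
At the end, for the whole second after the job is handed in: Each ring on its own burner within 5 mm of the burner's axis; each cap on the burner of its size, within 7 mm of the axis (small cap 5 mm); every part upright within 0.08 rad and within 2.5 mm of its fully seated height (horizontal distance between large_ring and large_burner below 0.005 m and z of large_ring in the frame of large_burner between 0.0055 and 0.0105 m and angle between each of large_ring, large_cap, medium_ring, medium_cap, small_cap's own z axis and vertical below 0.08 rad and horizontal distance between large_cap and large_burner below 0.007 m and z of large_cap in the frame of large_burner between 0.0145 and 0.0195 m and horizontal distance between medium_ring and medium_burner below 0.005 m and z of medium_ring in the frame of medium_burner between 0.0055 and 0.0105 m and horizontal distance between medium_cap and medium_burner below 0.007 m and z of medium_cap in the frame of medium_burner between 0.0145 and 0.0195 m and horizontal distance between small_cap and small_burner below 0.005 m and z of small_cap in the frame of small_burner between 0.0145 and 0.0195 m); the robot touches nothing.
It fails at once if the spice jar is pushed more than 30 mm or tipped (distance of jar from where it was at the start of the episode above 0.03 m or angle between jar's own z axis and vertical above 0.4 rad).
It fails at once if the mug is pushed more than 30 mm or tipped (distance of mug_mid from where it was at the start of the episode above 0.03 m or angle between mug_mid's own z axis and vertical above 0.4 rad).
It also fails if it takes over 134 s, if anything falls off the work surface, if the arm or the gripper's body presses on something with over 40 N, if the wrist force passes 120 N, or if a joint passes its speed limit or range.

## Working session

There is one attempt and no reset: what is moved stays moved. The work goes in short steps, Python scripts to look and compute and a tool call to move; the robot and the scene stay as the last step left them, time stands still between calls to the robot, and variables do not carry over. Pictures are saved under pics/ and viewed, at most 14 in all, crops included, and the job is handed in when it is done.

Besides the shell and the picture viewer there is one more tool, called after "Call:" as name(argument=value, ...) on one line, values as JSON. drive_tool: Moves the arm, as the interface text tells. Its arguments: {"type":"object","properties":{"commands":{"type":"string"},"newtons":{"type":"number"}},"required":["commands"]}

```bash
mkdir -p pics
cat > h.py <<'E'
import numpy as np, cv2
from plant import env, imaging, workorder
def shot(n,f):
    d=imaging.get_image(n); cv2.imwrite('pics/'+f,d['pixels'][:,:,::-1]); np.savez('pics/'+f+'.npz',mtx=d['mtx'],pose=d['pose']); return d
def ray(f,uv,z):
    d=np.load('pics/'+f+'.npz'); p=d['pose']; r=p[:3,:3]@np.linalg.inv(d['mtx'])@np.array([*uv,1.]); return p[:3,3]+r*(z-p[2,3])/r[2]
def proj(f,X):
    d=np.load('pics/'+f+'.npz'); p=d['pose']; c=p[:3,:3].T@(np.array(X)-p[:3,3]); q=d['mtx']@c; return q[:2]/q[2]
E
python3 - <<'E'
from h import *
o=env.get_obs(); print({k:np.round(v,3) for k,v in o.items()})
for n in('scene','top'):
    d=shot(n,n+'0.png'); print(n,d['mtx'].round(1).tolist(),d['pose'].round(3).tolist())
E
```

```text
{'time': np.float64(0.0), 'joints': array([-1.132,  0.239, -0.014,  1.319,  0.   ,  1.571]), 'qvel': array([-0.001,  0.   ,  0.   ,  0.001, -0.   ,  0.   ]), 'effort': array([ 1.0000e-03, -5.3878e+01,  3.4644e+01,  1.9000e-02, -0.0000e+00,
        0.0000e+00]), 'eef_pos': array([ 0.223, -0.475,  0.25 ]), 'ee_rot': array([-0.001,  0.976,  0.218, -0.   ]), 'wrist_force': array([ 0.553,  0.47 , -0.319]), 'wrist_torque': array([ 0.012, -0.012,  0.014]), 'gripper_force': np.float64(0.0), 'opening': np.float64(1.002)}
scene [[399.2, 0.0, 310.9], [0.0, 399.2, 206.0], [0.0, 0.0, 1.0]] [[-0.87, -0.361, 0.337, 0.096], [-0.494, 0.617, -0.613, 0.697], [0.013, -0.699, -0.715, 0.983], [0.0, 0.0, 0.0, 1.0]]
top [[459.7, 0.0, 316.8], [0.0, 459.7, 199.9], [0.0, 0.0, 1.0]] [[0.013, -0.997, 0.074, 0.401], [-1.0, -0.013, 0.002, -0.053], [-0.001, -0.074, -0.997, 1.613], [0.0, 0.0, 0.0, 1.0]]
```

View pics/scene0.png

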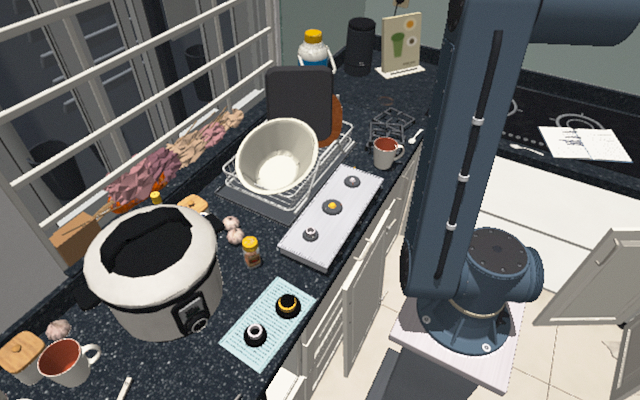

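View pics/top0.png

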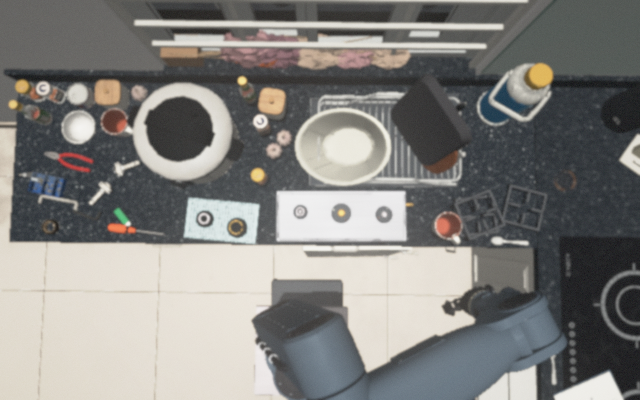

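The scene view shows the mat with the aluminium-ring pile (255,335) and the brass pile (288,305). The stove's burners are at about (310,235), (332,207, brass) and (352,181). In the top view the same things sit at (205,218), (237,226), (300,212), (341,213) and (384,214), with the jar at (258,175) and the mug at (447,224).

Run:
```python
from h import *
a=cv2.imread('pics/scene0.png');b=cv2.imread('pics/top0.png')
A=cv2.resize(a[160:360,215:395],None,fx=2.2,fy=2.2,interpolation=2)
B=cv2.resize(b[185:245,190:400],None,fx=3.6,fy=3.6,interpolation=2)
c=np.zeros((600,800,3),np.uint8); A=cv2.resize(A,(340,378));c[:378,:340]=A; c[380:380+B.shape[0],:B.shape[1]]=B
A2=cv2.resize(a[280:360,215:320],(450,343),interpolation=2);c[:343,345:795]=A2
cv2.imwrite('pics/crop0.png',c)
for n,uv,z in [('alpile',(205,218),.036),('brpile',(237,226),.04),('L',(300,212),.07),('M',(341,213),.065),('R',(384,214),.065),('jar',(258,175),.1),('mug',(447,224),.098)]: print(n,ray('top0.png',uv,z).round(4))
```

```text
alpile [0.4499 0.3329 0.036 ]
brpile [0.4239 0.2217 0.04  ]
L [0.4732 0.0061 0.07  ]
M [ 0.4718 -0.1319  0.065 ]
R [ 0.4703 -0.2767  0.065 ]
jar [0.5926 0.146  0.1   ]
mug [ 0.4387 -0.4792  0.098 ]
```

View pics/crop0.png

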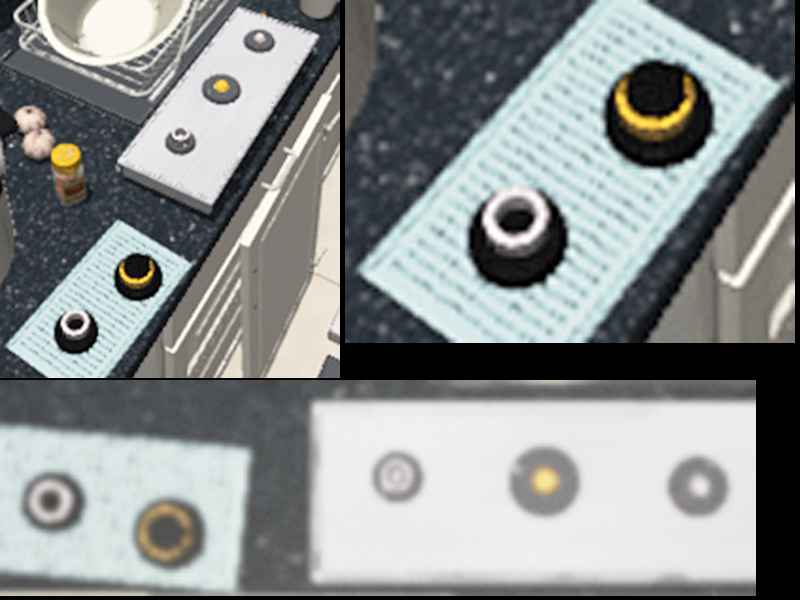

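Small burner is at the left (y≈0.006), large in the middle and medium at the right. I'll turn the tool so x=+Y and y=+X, then travel to the mat.

Call:
drive_tool(commands="0 0 0 0 0 -1 85;0 0 0 0 0 -1 85;0 0 0 0 0 -1 85;0 0 0 0 0 -1 85;0 0 0 0 0 -1 85")

```text
time: 0.52
eef_pos: [0.2229, -0.475, 0.2499]
ee_rot: [-0.0, 0.905, 0.426, -0.0]
wrist_force: [1.1, 0.4, -0.2]
opening: 0.993
gripper_force: 0.0
```

Call:
drive_tool(commands="0 0 0 0 0 -1 85;0 0 0 0 0 -1 85;0 0 0 0 0 -1 85;0 0 0 0 0 -1 85;0 0 0 0 0 -1 85")

```text
time: 0.93
eef_pos: [0.2229, -0.475, 0.2499]
ee_rot: [-0.0, 0.791, 0.611, 0.0]
wrist_force: [-0.3, -0.0, 0.5]
opening: 0.996
gripper_force: 0.0
```

Call:
drive_tool(commands="0 0 0 0 0 -1 85;0 0 0 0 0 -1 85;0 0 0 0 0 -1 85;0 0 0 0 0 0 85;0 0 0 0 0 0 85")

```text
time: 1.35
eef_pos: [0.223, -0.4751, 0.25]
ee_rot: [-0.0, 0.707, 0.707, 0.0]
wrist_force: [-0.4, 0.2, 0.8]
opening: 0.99
gripper_force: 0.0
```

Call:
drive_tool(commands="1 1 0 0 0 0 85;1 1 0 0 0 0 85;1 1 0 0 0 0 85;1 1 0 0 0 0 85;1 1 0 0 0 0 85")

```text
time: 1.77
eef_pos: [0.3485, -0.3487, 0.2503]
ee_rot: [-0.0, 0.708, 0.707, 0.0]
wrist_force: [1.1, -0.7, -0.1]
opening: 0.997
gripper_force: 0.0
```

Call:
drive_tool(commands="1 1 0 0 0 0 85;1 1 0 0 0 0 85;1 1 0 0 0 0 85;1 0 0 0 0 0 85;1 0 0 0 0 0 85")

```text
time: 2.18
eef_pos: [0.4234, -0.2232, 0.2498]
ee_rot: [-0.0, 0.707, 0.707, -0.0]
wrist_force: [-0.1, 0.1, 0.4]
opening: 0.997
gripper_force: 0.0
```

Call:
drive_tool(commands="1 0 0 0 0 0 85;1 0 0 0 0 0 85;0 0 0 0 0 0 85")

```text
time: 2.43
eef_pos: [0.4217, -0.1715, 0.2503]
ee_rot: [-0.001, 0.706, 0.708, 0.0]
wrist_force: [-0.2, 0.6, 0.8]
opening: 1.0
gripper_force: 0.0
```

Run:
```python
from h import *
shot('wrist','w1.png'); d=np.load('pics/w1.png.npz'); print(d['mtx'].round(1).tolist(),d['pose'].round(3).tolist())
for p in [(.473,.006,.07),(.472,-.132,.065),(.47,-.277,.065)]: print(proj('w1.png',p).round(0))
```

```text
[[280.2, 0.0, 319.8], [0.0, 280.2, 198.9], [0.0, 0.0, 1.0]] [[1.0, 0.002, 0.001, 0.422], [0.002, -0.945, -0.328, -0.087], [-0.0, 0.328, -0.945, 0.375], [0.0, 0.0, 0.0, 1.0]]
[376.  -5.]
[366. 146.]
[358. 261.]
```

View pics/w1.png

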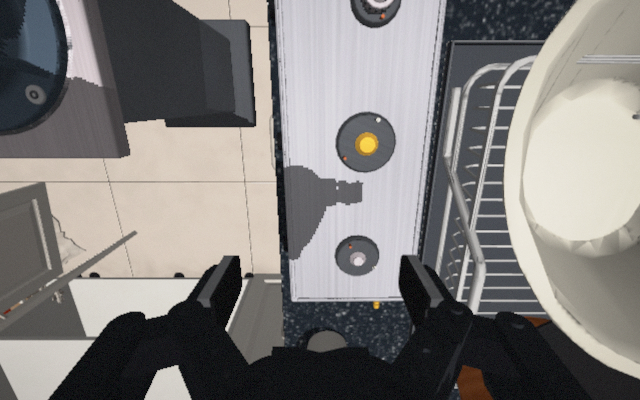

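The wrist view shows the large burner cone at (367,144), the medium cone at (358,261) and the small burner at the top edge (376,3). All of these match the estimates. Moving on to the mat.

Call:
drive_tool(commands="1 0 0 0 0 0 85;1 0 0 0 0 0 85;1 0 0 0 0 0 85;1 0 0 0 0 0 85;1 0 0 0 0 0 85")

```text
time: 2.9
eef_pos: [0.4221, -0.0494, 0.2503]
ee_rot: [0.0, 0.707, 0.707, 0.0]
wrist_force: [-0.2, 0.3, 0.3]
opening: 0.992
gripper_force: 0.0
```

Call:
drive_tool(commands="1 0 0 0 0 0 85;1 0 0 0 0 0 85;1 0 0 0 0 0 85;1 0 0 0 0 0 85;1 0 0 0 0 0 85")

```text
time: 3.32
eef_pos: [0.422, 0.0758, 0.2504]
ee_rot: [0.0, 0.707, 0.707, 0.0]
wrist_force: [0.2, -0.0, -0.0]
opening: 0.994
gripper_force: 0.0
```

Call:
drive_tool(commands="1 0 0 0 0 0 85;1 0 0 0 0 0 85;0 0 0 0 0 0 85;0 0 0 0 0 0 85")

```text
time: 3.65
eef_pos: [0.4219, 0.1256, 0.2501]
ee_rot: [0.0, 0.706, 0.708, -0.0]
wrist_force: [0.2, -0.8, 0.6]
opening: 0.996
gripper_force: 0.0
```

Run:
```python
from h import *
for n,uv,z in [('L',(367,144),.069),('M',(358,261),.069)]: print(n,ray('w1.png',uv,z).round(4))
shot('wrist','w2.png')
for p in [(.473,.006,.07),(.424,.2217,.045),(.45,.333,.036)]: print(proj('w2.png',p).round(0))
```

```text
L [ 0.4725 -0.1295  0.069 ]
M [ 0.4696 -0.2745  0.069 ]
[360. 273.]
[322.  91.]
[349. -29.]
```

View pics/w2.png

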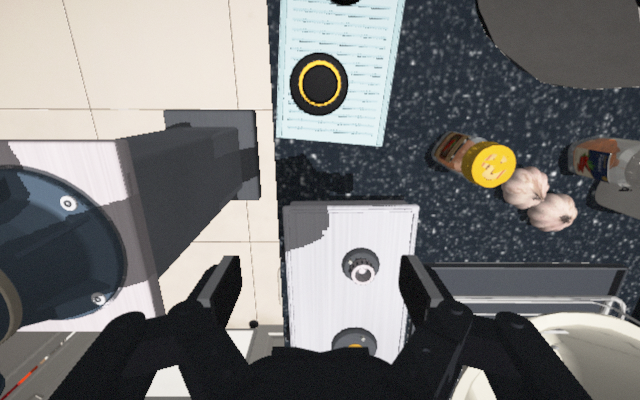

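The small cap centre is at (320,84), the brass ring at (320,83), and the small burner's ring top at (362,272). The jar lid is at (492,165).

Run:
```python
from h import *
img=cv2.imread('pics/w2.png'); hsv=cv2.cvtColor(img,cv2.COLOR_BGR2HSV)
m=cv2.inRange(hsv,(18,120,90),(35,255,255)); m[:, :280]=0;m[:,360:]=0;m[125:]=0
p=cv2.findNonZero(m); print(cv2.fitEllipse(cv2.convexHull(p)))
for n,uv,z in [('S',(362,272),.078),('cap',(320,84),.045),('ring',(320,83),.036)]: print(n,ray('w2.png',uv,z).round(4))
```

```text
((319.3916320800781, 82.78258514404297), (43.001712799072266, 46.465389251708984), 0.15161235630512238)
S [0.4742 0.0124 0.078 ]
cap [0.4217 0.2285 0.045 ]
ring [0.4217 0.23   0.036 ]
```

Call:
drive_tool(commands="1 0 1 0 0 0 85;1 0 1 0 0 0 85;1 0 1 0 0 0 85;1 0 0.6 0 0 0 85;0 0 0 0 0 0 85")

```text
time: 4.12
eef_pos: [0.4207, 0.2263, 0.1573]
ee_rot: [-0.001, 0.706, 0.708, -0.002]
wrist_force: [-0.4, 0.4, 1.5]
opening: 1.001
gripper_force: 0.0
```

Run:
```python
from h import *
print(env.get_obs()['eef_pos'].round(4))
img=shot('wrist','w3.png')['pixels'][:,:,::-1].copy(); hsv=cv2.cvtColor(img,cv2.COLOR_BGR2HSV)
m=cv2.inRange(hsv,(18,120,90),(35,255,255))
n,l,s,c=cv2.connectedComponentsWithStats(m); print(s[s[:,4]>100].tolist(),c[s[:,4]>100].round(1).tolist())
for p in [(.422,.228,.045),(.424,.2217,.045),(.45,.333,.036)]: print(proj('w3.png',p).round(0))
```

```text
[0.4207 0.2263 0.1573]
[[0, 0, 640, 400, 253202], [295, 167, 52, 45, 567], [495, 277, 71, 59, 2224]] [[317.6, 198.6], [320.7, 182.0], [532.4, 301.7]]
[322. 200.]
[324. 207.]
[357.  73.]
```

View pics/w3.png

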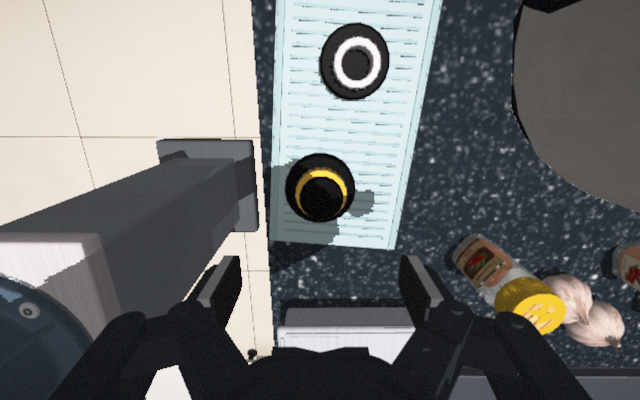

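The small cap top is centred near (321,197), the brass ring at (321,190), the Al ring at (359,63), and the jar lid at (530,307).

Run:
```python
from h import *
for n,uv,z in [('cap',(321,197.5),.045),('ringtop',(321,193),.036),('al',(359,63),.036),('bigcapfront',(320,222),.014)]: print(n,ray('w3.png',uv,z).round(4))
for n,(x,y,z,r) in dict(cap=(.422,.23,.045,.02),ring=(.422,.23,.036,.024),lcap=(.422,.23,.02,.035),al=(.449,.341,.036,.019),mc=(.449,.341,.02,.03)).items():
    print(n,[proj('w3.png',(x+a*r,y+b*r,z)).round(0).tolist() for a,b in((1,0),(-1,0),(0,1),(0,-1))])
```

```text
cap [0.4213 0.2303 0.045 ]
ringtop [0.4213 0.2316 0.036 ]
al [0.451  0.3401 0.036 ]
bigcapfront [0.4204 0.1927 0.014 ]
cap [[344.0, 198.0], [299.0, 198.0], [322.0, 176.0], [322.0, 219.0]]
ring [[348.0, 195.0], [296.0, 195.0], [322.0, 169.0], [322.0, 219.0]]
lcap [[358.0, 190.0], [286.0, 189.0], [322.0, 154.0], [322.0, 222.0]]
al [[381.0, 62.0], [333.0, 62.0], [358.0, 34.0], [355.0, 88.0]]
mc [[390.0, 64.0], [319.0, 64.0], [356.0, 23.0], [353.0, 102.0]]
```

Call:
drive_tool(commands="0.17 0 1 0 0 0 60;0 0 1 0 0 0 55;0 0 1 0 0 0 55;0 0 0.5 0 0 0 55;0 0 0 0 0 0 55", newtons=30)

```text
time: 4.58
eef_pos: [0.4205, 0.2272, 0.0711]
ee_rot: [-0.0, 0.707, 0.707, -0.002]
wrist_force: [-0.8, -0.2, -0.6]
opening: 0.646
gripper_force: 0.0
```

Run:
```python
from h import *
print(env.get_obs()['eef_pos'].round(4))
img=shot('wrist','w4.png')
for z in(.037,.045):
  for p in [(.421,.2305,z)]: print(proj('w4.png',p).round(0))
```

```text
[0.4205 0.2272 0.0711]
[321. 239.]
[321. 245.]
```

View pics/w4.png

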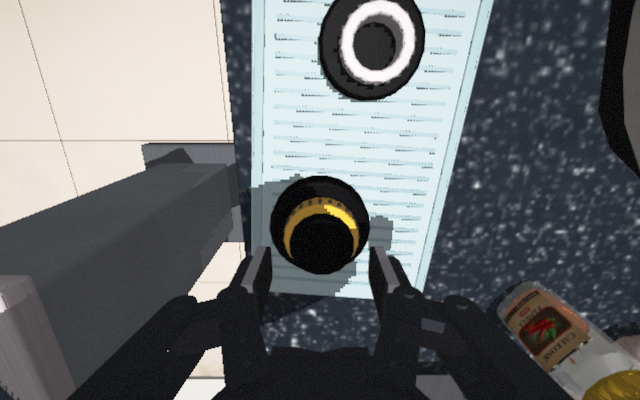

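The small cap sits at (321,242) between the fingertips at (258,255) and (380,255). I'll shift slightly, descend and close.

Call:
drive_tool(commands="0.13 0.02 0.4 0 0 0 52;0 0 0.24 0 0 0 50;0 0 0 0 0 0 45;0 0 0 0 0 0 36;0 0 0 0 0 0 30", newtons=30)

```text
time: 5.05
eef_pos: [0.422, 0.2328, 0.0573]
ee_rot: [0.0, 0.706, 0.708, 0.0]
wrist_force: [0.6, -0.6, -0.9]
opening: 0.441
gripper_force: 30.1
```

Call:
drive_tool(commands="0 0 0 0 0 0 30;0 0 0 0 0 0 30;0 0 0 0 0 0 30")

```text
time: 5.3
eef_pos: [0.4219, 0.2329, 0.0571]
ee_rot: [0.0, 0.706, 0.708, 0.0]
wrist_force: [0.2, 0.3, 1.7]
opening: 0.436
gripper_force: 30.3
```

Call:
drive_tool(commands="0 0 -0.5 0 0 0 30;0 0 -1 0 0 0 30;0 0 -1 0 0 0 30;0 0 0 0 0 0 30")

```text
time: 5.63
eef_pos: [0.4237, 0.2339, 0.1233]
ee_rot: [0.001, 0.706, 0.708, 0.003]
wrist_force: [1.0, 0.3, -0.5]
opening: 0.437
gripper_force: 30.3
```

Run:
```python
from h import *
print(env.get_obs()['eef_pos'].round(4))
a=shot('wrist','w5.png')['pixels'][:,:,::-1]; b=shot('scene','s5.png')['pixels'][:,:,::-1]
c=np.zeros((400,800,3),np.uint8); c[:,:400]=a[:400,140:540]; c[:,400:]=cv2.resize(b[230:350,210:330],(400,400)); cv2.imwrite('pics/c5.png',c)
```

```text
[0.4237 0.2339 0.1233]
```

View pics/c5.png

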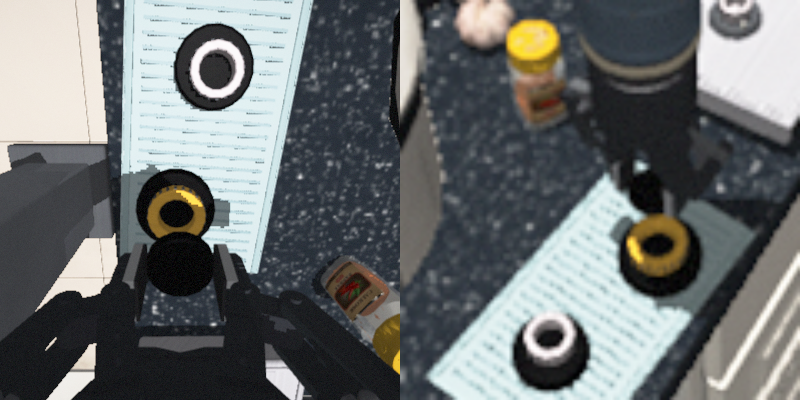

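The small cap is held level, centred at (320,264). The brass ring is still on the large cap, with its top near (317,212).

Run:
```python
from h import *
d=np.load('pics/w5.png.npz')['pose']; d3=np.load('pics/w3.png.npz')['pose']
print(d[:3,3].round(4),d3[:3,3].round(4))
for n,uv,z in [('cap',(320,264),.1112),('ring',(317,212),.036),('al',(353,67),.036)]: print(n,ray('w5.png',uv,z).round(4))
print(env.get_obs()['eef_pos'].round(4))
```

```text
[0.4227 0.3187 0.2477] [0.4208 0.3116 0.2814]
cap [0.4238 0.233  0.1112]
ring [0.4218 0.2344 0.036 ]
al [0.4466 0.3416 0.036 ]
[0.4223 0.2331 0.1201]
```

Call:
drive_tool(commands="-1 0.4 -0.5 0 0 0 30;-1 0.4 0 0 0 0 30;-1 0.4 0 0 0 0 30;-1 0.4 0 0 0 0 30;-1 0.47 0 0 0 0 30")

```text
time: 6.15
eef_pos: [0.4732, 0.1066, 0.1307]
ee_rot: [-0.001, 0.706, 0.708, -0.001]
wrist_force: [0.4, -0.4, -0.4]
opening: 0.439
gripper_force: 30.3
```

Call:
drive_tool(commands="-1 0 0 0 0 0 30;-1 0 0 0 0 0 30;-1 0 0 0 0 0 30;-0.8 0 0 0 0 0 30;0 0 0 0 0 0 30")

```text
time: 6.57
eef_pos: [0.4732, 0.0101, 0.1306]
ee_rot: [-0.0, 0.707, 0.707, -0.001]
wrist_force: [-0.5, 0.3, -0.0]
opening: 0.442
gripper_force: 30.3
```

Call:
drive_tool(commands="0 0 0 0 0 0 30;0 0 0 0 0 0 30")

```text
time: 6.73
eef_pos: [0.4736, 0.0132, 0.1311]
ee_rot: [-0.001, 0.706, 0.708, -0.0]
wrist_force: [0.5, 0.2, -0.8]
opening: 0.442
gripper_force: 30.3
```

Run:
```python
from h import *
print(env.get_obs()['eef_pos'].round(4))
a=shot('wrist','w6.png')['pixels'][:,:,::-1]
print(env.get_obs()['eef_pos'].round(4),proj('w6.png',(.474,.0124,.078)))
c=cv2.resize(a[180:380,180:460],None,fx=2.8,fy=2.8,interpolation=2); cv2.imwrite('pics/c6.png',c)
```

```text
[0.4736 0.0132 0.1311]
[0.4738 0.0135 0.1312] [320.52534312 231.63218735]
```

View pics/c6.png

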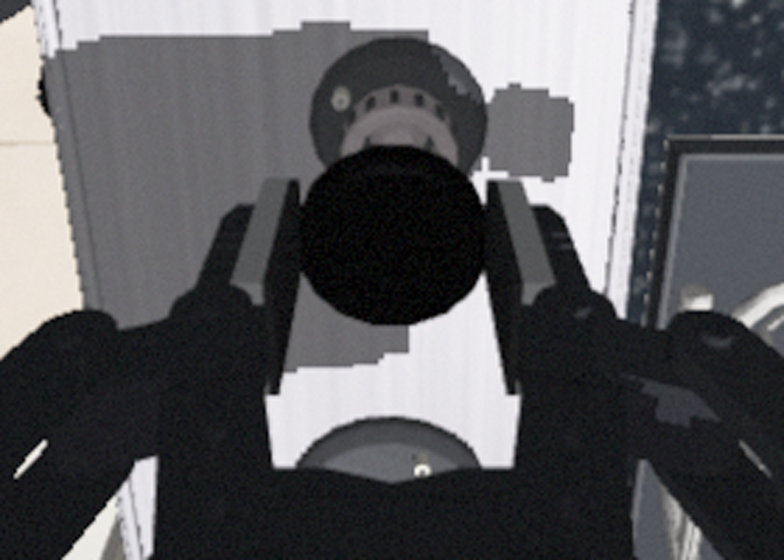

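The held cap is at crop (393,235), and the small burner's seat spans columns 310–487 with its far edge at row 38.

Run:
```python
from h import *
print(ray('w6.png',(322.3,193.6),.062)-[0,.022,0], ray('w6.png',(180+310/2.8,180+110/2.8),.062),ray('w6.png',(180+487/2.8,180+110/2.8),.062))
print(ray('w6.png',(320.4,180+235/2.8),.1191))
```

```text
[0.47522873 0.0131003  0.062     ] [0.45167801 0.01478829 0.062     ] [0.49903047 0.0149359  0.062     ]
[0.47387776 0.01236005 0.1191    ]
```

Call:
drive_tool(commands="0.04 0.05 0.5 0 0 0 30;0 0 0.5 0 0 0 30;0 0 0.2 0 0 0 30;0 0 0.05 0 0 0 30;0 0 0 0 0 0 30")

```text
time: 7.2
eef_pos: [0.4751, 0.0143, 0.1004]
ee_rot: [-0.0, 0.706, 0.708, -0.0]
wrist_force: [0.3, -1.5, -0.2]
opening: 0.44
gripper_force: 30.3
```

Call:
drive_tool(commands="0 0 0.03 0 0 0 30;0 0 0 0 0 0 30;0 0 0 0 0 0 55;0 0 0 0 0 0 60;0 0 0 0 0 0 60")

```text
time: 7.62
eef_pos: [0.4755, 0.014, 0.1]
ee_rot: [0.0, 0.706, 0.708, 0.0]
wrist_force: [-0.6, -0.0, 0.1]
opening: 0.698
gripper_force: 0.0
```

Call:
drive_tool(commands="0 0 -1 0 0 0 60;0 0 -1 0 0 0 65;0 0 -0.4 0 0 0 70;0 0 0 0 0 0 75")

```text
time: 7.95
eef_pos: [0.4768, 0.0139, 0.1622]
ee_rot: [0.001, 0.706, 0.708, 0.002]
wrist_force: [0.4, 0.2, 0.3]
opening: 0.876
gripper_force: 0.0
```

Run:
```python
from h import *
a=shot('wrist','w7.png')['pixels'][:,:,::-1]
print(env.get_obs()['eef_pos'].round(4),proj('w7.png',(.4752,.0135,.087)),[proj('w7.png',(.4752+i,.0135+j,.087)).round(1) for i,j in((.02,0),(-.02,0),(0,.02),(0,-.02))])
c=cv2.resize(a[150:350,180:460],None,fx=2.8,fy=2.8,interpolation=2); cv2.imwrite('pics/c7.png',c)
```

```text
[0.4761 0.0139 0.1607] [317.35137222 218.67743932] [array([343.2, 218.7]), array([291.4, 218.7]), array([317.4, 194.1]), array([317.3, 241.8])]
```

View pics/c7.png

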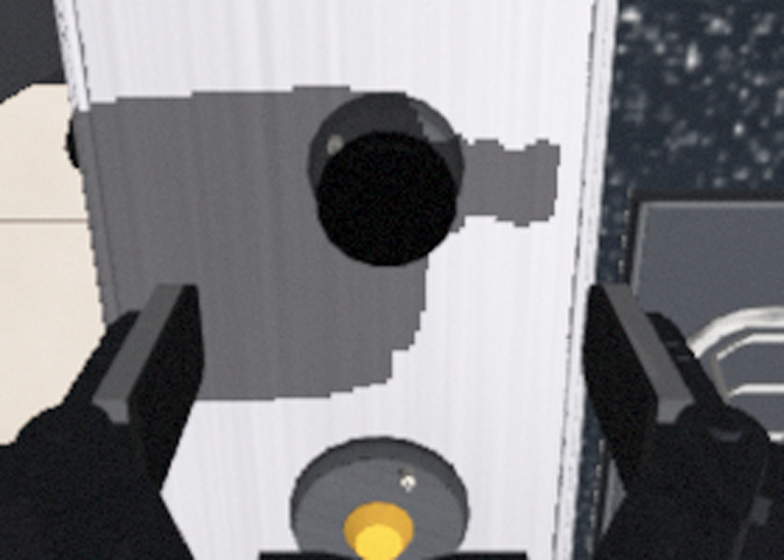

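The small cap is centred at crop (387,198), within 2 mm of the burner axis and flat. Next is the brass ring.

Call:
drive_tool(commands="1 -0.4 0 0 0 0 75;1 -0.4 0 0 0 0 75;1 -0.4 0 0 0 0 75;1 -0.4 0 0 0 0 75;1 -0.4 0 0 0 0 75")

```text
time: 8.42
eef_pos: [0.4238, 0.1395, 0.1586]
ee_rot: [-0.0, 0.706, 0.708, -0.001]
wrist_force: [0.6, 0.5, -0.4]
opening: 0.876
gripper_force: 0.0
```

Call:
drive_tool(commands="1 -0.17 0 0 0 0 70;1 0 0.5 0 0 0 65;1 0 1 0 0 0 65;0.7 0 1 0 0 0 65;0 0 0 0 0 0 65")

```text
time: 8.83
eef_pos: [0.418, 0.2326, 0.0925]
ee_rot: [-0.001, 0.705, 0.709, -0.003]
wrist_force: [-0.7, 0.2, 0.3]
opening: 0.762
gripper_force: 0.0
```

Call:
drive_tool(commands="0 0 0 0 0 0 65;0 0 0 0 0 0 65")

```text
time: 9.0
eef_pos: [0.4201, 0.2308, 0.0969]
ee_rot: [-0.0, 0.706, 0.708, -0.001]
wrist_force: [0.6, -0.5, 0.4]
opening: 0.757
gripper_force: 0.0
```

```bash
cat >> h.py <<'E'
def brass(f,z,r=.024):
    # fit x,y of a ring top of radius r at height z: outer outline from the brass mask hull (far half = top edge)
    img=cv2.imread('pics/'+f); hsv=cv2.cvtColor(img,cv2.COLOR_BGR2HSV); m=cv2.inRange(hsv,(15,100,50),(38,255,255))
    n,l,s,c=cv2.connectedComponentsWithStats(cv2.morphologyEx(m,cv2.MORPH_CLOSE,np.ones((7,7))))
    for i in range(1,n):
        if s[i,4]>150: print(s[i].tolist(),c[i].round(1), 'ctr',ray(f,(s[i,0]+s[i,2]/2,s[i,1]+s[i,3]/2),z).round(4),'far',ray(f,(s[i,0]+s[i,2]/2,s[i,1]),z).round(4)-[0,r,0])
E
python3 - <<'E'
from h import *
shot('wrist','w8.png'); print(env.get_obs()['eef_pos'].round(4)); brass('w8.png',.036)
print(ray('w7.png',(315.4,341.8),.069))
E
```

```text
[0.4206 0.2307 0.0976]
[289, 190, 66, 67, 2578] [321.3 224. ] ctr [0.4215 0.2326 0.036 ] far [0.4213 0.2339 0.036 ]
[488, 278, 39, 34, 367] [504.9 291.9] ctr [0.5691 0.1712 0.036 ] far [0.5655 0.163  0.036 ]
[514, 298, 41, 42, 685] [531.9 318.1] ctr [0.5966 0.1476 0.036 ] far [0.5912 0.1444 0.036 ]
[547, 338, 93, 62, 4283] [595.2 370.9] ctr [0.6629 0.0926 0.036 ] far [0.6515 0.1038 0.036 ]
[ 0.47319655 -0.1276782   0.069     ]
```

Call:
drive_tool(commands="0.11 0.03 1 0 0 0 65;0 0 1 0 0 0 62;0 0 0.36 0 0 0 58;0 0 0 0 0 0 50;0 0 0 0 0 0 40")

```text
time: 9.47
eef_pos: [0.4214, 0.2335, 0.039]
ee_rot: [-0.0, 0.707, 0.708, -0.0]
wrist_force: [0.0, -0.1, -0.7]
opening: 0.516
gripper_force: 30.6
```

Call:
drive_tool(commands="0 0 0 0 0 0 38;0 0 0 0 0 0 38;0 0 -0.3 0 0 0 38;0 0 -1 0 0 0 38;0 0 -1 0 0 0 38")

```text
time: 9.88
eef_pos: [0.4207, 0.2337, 0.0969]
ee_rot: [-0.0, 0.706, 0.708, -0.001]
wrist_force: [0.5, 0.0, -0.9]
opening: 0.518
gripper_force: 31.0
```

Call:
drive_tool(commands="0 0 -1 0 0 0 38;0 0 -0.5 0 0 0 38;0 0 0 0 0 0 38")

```text
time: 10.13
eef_pos: [0.423, 0.235, 0.1373]
ee_rot: [0.001, 0.706, 0.708, 0.003]
wrist_force: [0.4, 0.3, -1.2]
opening: 0.516
gripper_force: 31.0
```

Run:
```python
from h import *
shot('wrist','w9.png'); p=env.get_obs()['eef_pos']; print(p.round(4)); brass('w9.png',p[2]-.002)
```

```text
[0.4223 0.2346 0.1355]
[278, 226, 85, 88, 4688] [319.7 271.2] ctr [0.4233 0.2357 0.1335] far [0.4232 0.2372 0.1335]
[461, 257, 31, 33, 247] [473.8 270.1] ctr [0.5067 0.2334 0.1335] far [0.5049 0.2195 0.1335]
[477, 274, 33, 36, 488] [491.6 289.5] ctr [0.5183 0.2216 0.1335] far [0.5159 0.2091 0.1335]
[502, 301, 78, 66, 3641] [540.1 333.3] ctr [0.5522 0.1923 0.1335] far [0.5461 0.1916 0.1335]
```

Call:
drive_tool(commands="-1 0.4 0 0 0 0 38;-1 0.4 0 0 0 0 38;-1 0.4 0 0 0 0 38;-1 0.4 0 0 0 0 38;-1 0.4 0 0 0 0 38")

```text
time: 10.6
eef_pos: [0.4712, 0.1079, 0.1325]
ee_rot: [-0.0, 0.706, 0.708, -0.001]
wrist_force: [0.7, 0.5, -0.6]
opening: 0.516
gripper_force: 31.0
```

Call:
drive_tool(commands="-1 0 0 0 0 0 38;-1 0 0 0 0 0 38;-1 0 0 0 0 0 38;-1 0 0 0 0 0 38;-1 0 0 0 0 0 38")

```text
time: 11.02
eef_pos: [0.4711, -0.017, 0.1325]
ee_rot: [-0.001, 0.706, 0.708, -0.0]
wrist_force: [0.2, 0.3, -1.2]
opening: 0.514
gripper_force: 31.0
```

Call:
drive_tool(commands="-1 0 0 0 0 0 38;-1 0 0 0 0 0 38;-1 0 0 0 0 0 38;-1 0 0 0 0 0 38;-0.6 0 0 0 0 0 38")

```text
time: 11.43
eef_pos: [0.4715, -0.1328, 0.1325]
ee_rot: [-0.0, 0.707, 0.708, -0.0]
wrist_force: [1.2, -0.2, -0.6]
opening: 0.512
gripper_force: 31.0
```

Call:
drive_tool(commands="0 0 0 0 0 0 38;0 0 0 0 0 0 38")

```text
time: 11.6
eef_pos: [0.4715, -0.1312, 0.1325]
ee_rot: [-0.001, 0.707, 0.707, -0.0]
wrist_force: [0.2, 0.4, -0.5]
opening: 0.517
gripper_force: 31.0
```

Run:
```python
from h import *
a=shot('wrist','w10.png')['pixels'][:,:,::-1]; p=env.get_obs()['eef_pos']; print(p.round(4)); brass('w10.png',p[2]-.002)
c=cv2.resize(a[170:370,180:460],None,fx=2.8,fy=2.8,interpolation=2); cv2.imwrite('pics/c10.png',c)
print([proj('w10.png',(.4727+i,-.1285+j,.062)).round(1) for i,j in((.031,0),(-.031,0),(0,.031),(0,-.031))])
```

```text
[ 0.4716 -0.1306  0.1326]
[278, 204, 85, 110, 5336] [319.9 263.4] ctr [ 0.4718 -0.1227  0.1306] far [ 0.4717 -0.1166  0.1306]
[array([362.8, 217.4]), array([280.4, 217.3]), array([321.8, 177.4]), array([321.5, 253.6])]
```

View pics/c10.png

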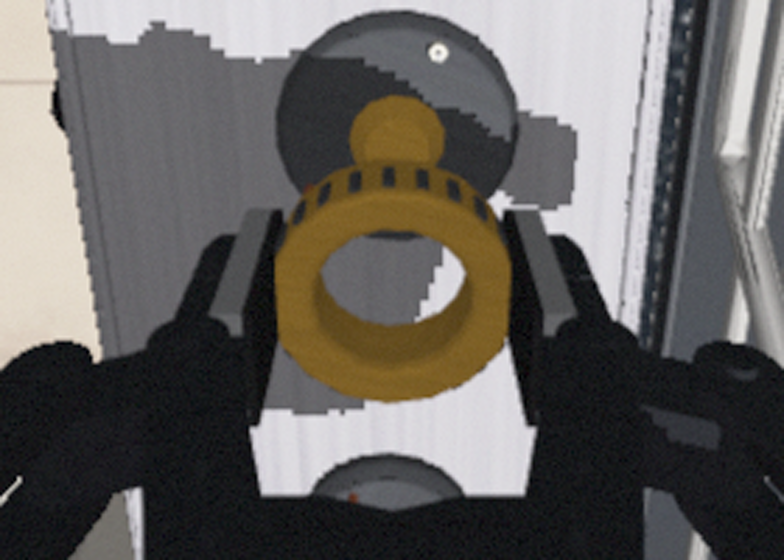

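The seat spans crop cols 277–517 with its far edge at row 10 and the cone's far edge at row 95. The held ring's top face is centred near (393,295).

Run:
```python
from h import *
f='w10.png'
print(ray(f,(321.8,173.6),.062)-[0,.031,0], ray(f,(180+277/2.8,170+120/2.8),.062),ray(f,(180+517/2.8,170+120/2.8),.062))
print(ray(f,(321.8,203.9),.062)-[0,.013,0],ray(f,(321.8,203.9),.069)-[0,.0085,0])
print(ray(f,(320.4,275),.1306))
print(ray('w6.png',(321.8,180+418/2.8),.062)-[0,.031,0])
```

```text
[ 0.47271716 -0.12571341  0.062     ] [ 0.44072737 -0.12493163  0.062     ] [ 0.50488772 -0.12481996  0.062     ]
[ 0.47279905 -0.13073347  0.062     ] [ 0.47275198 -0.12366044  0.069     ]
[ 0.47174295 -0.1323654   0.1306    ]
[ 0.47548388 -0.12023504  0.062     ]
```

Call:
drive_tool(commands="0.03 0.04 0.8 0 0 0 38;0 0 0.6 0 0 0 38;0 0 0.4 0 0 0 38;0 0 0.15 0 0 0 38;0 0 0 0 0 0 38")

```text
time: 12.07
eef_pos: [0.4724, -0.129, 0.0837]
ee_rot: [-0.001, 0.706, 0.708, -0.0]
wrist_force: [-0.6, 0.3, -1.1]
opening: 0.516
gripper_force: 31.0
```

Call:
drive_tool(commands="0 0 0.06 0 0 0 38;0 0 0.04 0 0 0 38;0 0 0 0 0 0 38")

```text
time: 12.32
eef_pos: [0.4735, -0.1297, 0.0826]
ee_rot: [0.0, 0.706, 0.708, 0.0]
wrist_force: [-0.6, 2.7, 2.5]
opening: 0.516
gripper_force: 31.2
```

Call:
drive_tool(commands="0 0 0 0 0 0 52;0 0 0 0 0 0 60;0 0 0 0 0 0 65;0 0 -0.6 0 0 0 65;0 0 -1 0 0 0 65")

```text
time: 12.73
eef_pos: [0.4716, -0.1298, 0.1206]
ee_rot: [-0.002, 0.706, 0.708, -0.001]
wrist_force: [0.3, 0.3, -0.0]
opening: 0.76
gripper_force: 0.0
```

Call:
drive_tool(commands="0 0 -1 0 0 0 65;0 0 0 0 0 0 75;0 0 0 0 0 0 75")

```text
time: 12.98
eef_pos: [0.4742, -0.1305, 0.1483]
ee_rot: [0.001, 0.706, 0.708, 0.001]
wrist_force: [0.6, -0.4, -0.0]
opening: 0.879
gripper_force: 0.0
```

Run:
```python
from h import *
a=shot('wrist','w11.png')['pixels'][:,:,::-1]; p=env.get_obs()['eef_pos']; print(p.round(4)); brass('w11.png',.078)
c=cv2.resize(a[150:350,180:460],None,fx=2.8,fy=2.8,interpolation=2); cv2.imwrite('pics/c11.png',c)
```

```text
[ 0.4734 -0.1303  0.1472]
[287, 186, 63, 63, 3063] [318.  217.5] ctr [ 0.4733 -0.1279  0.078 ] far [ 0.4732 -0.1272  0.078 ]
```

View pics/c11.png

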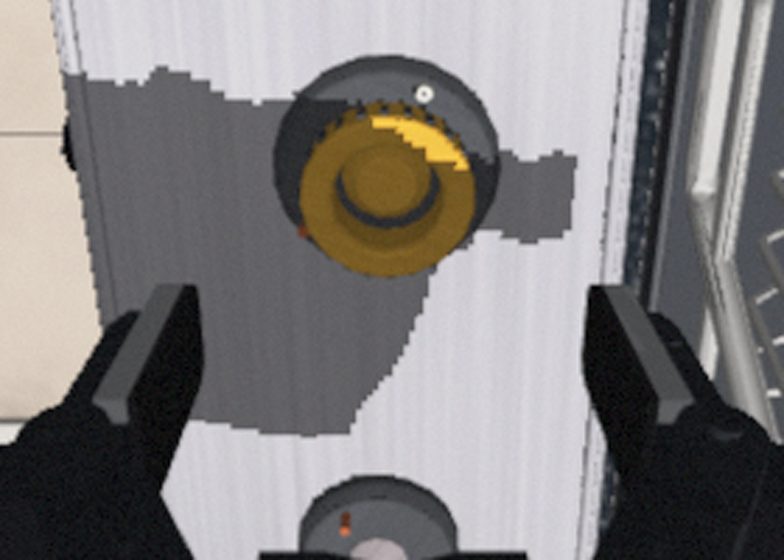

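The brass ring sits flat over the cone, centred near crop (388,192). Next is the large cap.

Call:
drive_tool(commands="1 -0.4 0 0 0 0 80;1 -0.4 0 0 0 0 85;1 -0.4 0 0 0 0 85;1 -0.4 0 0 0 0 85;1 -0.4 0 0 0 0 85")

```text
time: 13.45
eef_pos: [0.4214, -0.0044, 0.1458]
ee_rot: [-0.001, 0.706, 0.708, -0.001]
wrist_force: [-0.2, 0.5, 0.2]
opening: 0.995
gripper_force: 0.0
```

Call:
drive_tool(commands="1 -0.07 0 0 0 0 85;1 0 0 0 0 0 85;1 0 0 0 0 0 85;1 0 0 0 0 0 85;1 0 0 0 0 0 85")

```text
time: 13.87
eef_pos: [0.4199, 0.1208, 0.1459]
ee_rot: [-0.0, 0.706, 0.708, -0.001]
wrist_force: [0.2, 0.0, 0.3]
opening: 0.998
gripper_force: 0.0
```

Call:
drive_tool(commands="1 0 0 0 0 0 85;1 0 0 0 0 0 85;1 0 0.5 0 0 0 85;1 0 0.5 0 0 0 85;0.5 0 0.5 0 0 0 85")

```text
time: 14.28
eef_pos: [0.42, 0.2344, 0.108]
ee_rot: [-0.0, 0.706, 0.708, -0.0]
wrist_force: [0.5, -0.6, 0.6]
opening: 0.993
gripper_force: 0.0
```

Call:
drive_tool(commands="0 0 0.3 0 0 0 85;0 0 0 0 0 0 85;0 0 0 0 0 0 85")

```text
time: 14.53
eef_pos: [0.4197, 0.2313, 0.1012]
ee_rot: [-0.0, 0.706, 0.708, -0.001]
wrist_force: [0.0, -0.7, 0.1]
opening: 0.992
gripper_force: 0.0
```

```bash
cat >> h.py <<'E'
def dark(f,guess,z,r,thr=45):
    g=cv2.cvtColor(cv2.imread('pics/'+f),cv2.COLOR_BGR2GRAY); m=((g<thr)*255).astype(np.uint8); m=cv2.morphologyEx(m,cv2.MORPH_OPEN,np.ones((5,5)))
    n,l,s,c=cv2.connectedComponentsWithStats(m); u=proj(f,(*guess,z)); i=l[int(u[1]),int(u[0])]; x,y,w,h,a=s[i]
    print('guess px',u.round(0),'bbox',x,y,w,h,a); uc=x+w/2
    print('x from cols',ray(f,(uc,u[1]),z)[0].round(4),'y from near edge',(ray(f,(uc,y+h),z)[1]+r).round(4),'y from far edge(top)',(ray(f,(uc,y),z)[1]-r).round(4))
E
python3 - <<'E'
from h import *
shot('wrist','w12.png'); p=env.get_obs()['eef_pos']; print(p.round(4)); dark('w12.png',(.4217,.2335),.02,.035);dark('w12.png',(.4217,.2335),.02,.035,30)
for e in((.035,0),(-.035,0),(0,-.035),(0,.035)): print(proj('w12.png',(.4217+e[0],.2335+e[1],.02)).round(0))
E
```

```text
[0.4202 0.2314 0.1019]
guess px [323. 212.] bbox 278 172 86 83 5608
x from cols 0.4204 y from near edge 0.2303 y from far edge(top) 0.2312
guess px [323. 212.] bbox 278 172 86 83 4952
x from cols 0.4204 y from near edge 0.2303 y from far edge(top) 0.2312
[367. 213.]
[278. 212.]
[322. 252.]
[323. 169.]
```

Call:
drive_tool(commands="0 0.02 1 0 0 0 85;0 0 1 0 0 0 85;0 0 1 0 0 0 85;0 0 0.34 0 0 0 85;0 0 0 0 0 0 80", newtons=40)

```text
time: 15.0
eef_pos: [0.4201, 0.231, 0.0175]
ee_rot: [-0.0, 0.707, 0.708, -0.001]
wrist_force: [-1.3, 0.3, 0.3]
opening: 0.939
gripper_force: 0.0
```

Call:
drive_tool(commands="0 0 0 0 0 0 72;0 0 0 0 0 0 62;0 0 0 0 0 0 60;0 0 0 0 0 0 60;0 0 -0.3 0 0 0 60")

```text
time: 15.42
eef_pos: [0.421, 0.2322, 0.0264]
ee_rot: [-0.0, 0.706, 0.708, 0.0]
wrist_force: [0.1, 0.1, -2.2]
opening: 0.795
gripper_force: 45.8
```

Call:
drive_tool(commands="0 0 -1 0 0 0 60;0 0 -1 0 0 0 60;0 0 -1 0 0 0 60;0 0 -1 0 0 0 60;0 0 -0.7 0 0 0 60")

```text
time: 15.83
eef_pos: [0.4215, 0.2326, 0.1467]
ee_rot: [0.0, 0.706, 0.708, 0.001]
wrist_force: [1.0, 0.3, -0.8]
opening: 0.795
gripper_force: 46.0
```

Call:
drive_tool(commands="0 0 0 0 0 0 60;0 0 0 0 0 0 60")

```text
time: 16.0
eef_pos: [0.4216, 0.2326, 0.1449]
ee_rot: [0.0, 0.706, 0.708, 0.001]
wrist_force: [0.6, 0.1, -2.9]
opening: 0.793
gripper_force: 46.0
```

Run:
```python
from h import *
shot('wrist','w13.png'); p=env.get_obs()['eef_pos']; print(p.round(4)); z=p[2]+.002
print([proj('w13.png',(p[0]+i,p[1]+j,z)).round(1) for i,j in((.035,0),(-.035,0),(0,.035),(0,-.035))])
a=cv2.imread('pics/w13.png');g=cv2.cvtColor(a,cv2.COLOR_BGR2GRAY); print(g[180:340:4,320].tolist(), a[180:340:8,320].tolist())
```

```text
[0.421  0.2323 0.1438]
[array([386.5, 276.9]), array([250.8, 276.8]), array([318.8, 214. ]), array([318.6, 330.5])]
[107, 116, 99, 116, 112, 108, 114, 69, 6, 5, 13, 9, 8, 18, 14, 0, 1, 2, 12, 4, 3, 8, 6, 10, 8, 0, 12, 13, 16, 5, 9, 10, 0, 8, 13, 5, 3, 2, 91, 86] [[113, 110, 100], [106, 103, 88], [119, 115, 105], [119, 117, 107], [3, 4, 10], [12, 14, 11], [9, 10, 5], [14, 13, 15], [0, 0, 2], [9, 11, 15], [0, 5, 0], [11, 2, 11], [5, 8, 8], [16, 12, 11], [13, 15, 18], [12, 8, 10], [0, 0, 0], [14, 12, 13], [12, 0, 6], [93, 91, 90]]
```

Call:
drive_tool(commands="-1 0.4 0 0 0 0 60;-1 0.4 0 0 0 0 60;-1 0.4 0 0 0 0 60;-1 0.4 0 0 0 0 60;-1 0.4 0 0 0 0 60")

```text
time: 16.47
eef_pos: [0.4708, 0.1061, 0.1423]
ee_rot: [-0.001, 0.706, 0.708, -0.001]
wrist_force: [0.2, 0.6, -2.0]
opening: 0.79
gripper_force: 46.0
```

Call:
drive_tool(commands="-1 0.08 0 0 0 0 60;-1 0 0 0 0 0 60;-1 0 0 0 0 0 60;-1 0 0 0 0 0 60;-1 0 0 0 0 0 60")

```text
time: 16.88
eef_pos: [0.4726, -0.0188, 0.1422]
ee_rot: [-0.001, 0.706, 0.708, -0.001]
wrist_force: [-0.6, 0.4, -2.6]
opening: 0.793
gripper_force: 46.0
```

Call:
drive_tool(commands="-1 0 0 0 0 0 60;-1 0 0 0 0 0 60;-1 0 0 0 0 0 60;-1 0 0 0 0 0 60;-0.4 0 0 0 0 0 60")

```text
time: 17.3
eef_pos: [0.4731, -0.1298, 0.1423]
ee_rot: [-0.001, 0.707, 0.707, -0.001]
wrist_force: [-0.7, 0.0, -1.4]
opening: 0.791
gripper_force: 46.0
```

Call:
drive_tool(commands="0 0 0.5 0 0 0 60;0 0 0.5 0 0 0 60;0 0 0 0 0 0 60;0 0 0 0 0 0 60")

```text
time: 17.63
eef_pos: [0.4729, -0.1271, 0.1175]
ee_rot: [-0.001, 0.706, 0.708, -0.001]
wrist_force: [0.0, -0.6, -0.6]
opening: 0.791
gripper_force: 46.0
```

Call:
drive_tool(commands="-0.04 0 0.6 0 0 0 60;0 0 0.4 0 0 0 60;0 0 0.2 0 0 0 60;0 0 0.05 0 0 0 60;0 0 0 0 0 0 60")

```text
time: 18.05
eef_pos: [0.4739, -0.1283, 0.0876]
ee_rot: [-0.0, 0.706, 0.708, -0.0]
wrist_force: [0.3, 0.5, -1.2]
opening: 0.795
gripper_force: 46.0
```

Call:
drive_tool(commands="0 0 0.05 0 0 0 60;0 0 0 0 0 0 60")

```text
time: 18.22
eef_pos: [0.4743, -0.1285, 0.087]
ee_rot: [0.0, 0.706, 0.708, 0.0]
wrist_force: [-1.9, 1.2, 3.6]
opening: 0.791
gripper_force: 46.5
```

Call:
drive_tool(commands="0 0 0.06 0 0 0 60;0 0 0.04 0 0 0 60;0 0 0 0 0 0 60;0 0 0 0 0 0 60")

```text
time: 18.55
eef_pos: [0.4744, -0.1285, 0.0868]
ee_rot: [0.001, 0.706, 0.708, 0.001]
wrist_force: [-10.2, 4.2, 32.7]
opening: 0.792
gripper_force: 49.7
```

Call:
drive_tool(commands="0 0 -0.1 0 0 0 60;0 0 0 0 0 0 72;0 0 0 0 0 0 80;0 0 0 0 0 0 85;0 0 -0.6 0 0 0 85")

```text
time: 18.97
eef_pos: [0.4725, -0.1282, 0.099]
ee_rot: [-0.002, 0.706, 0.708, -0.001]
wrist_force: [-0.5, 0.0, -0.1]
opening: 0.994
gripper_force: 0.0
```

Call:
drive_tool(commands="0 0 -1 0 0 0 85;0 0 -1 0 0 0 85;0 0 -0.6 0 0 0 85;0 0 0 0 0 0 85;0 0 0 0 0 0 85")

```text
time: 19.38
eef_pos: [0.4744, -0.1287, 0.1663]
ee_rot: [0.001, 0.706, 0.708, 0.0]
wrist_force: [-0.3, -0.2, 0.1]
opening: 0.999
gripper_force: 0.0
```

Run:
```python
from h import *
a=shot('wrist','w14.png')['pixels'][:,:,::-1]; b=shot('scene','s14.png')['pixels'][:,:,::-1]; p=env.get_obs()['eef_pos']; print(p.round(4)); dark('w14.png',(.4733,-.1285),.087,.035)
c=np.zeros((400,800,3),np.uint8); c[:,:400]=a[:400,120:520]; c[:,400:]=cv2.resize(b[170:270,280:380],(400,400),interpolation=2); cv2.imwrite('pics/c14.png',c)
```

```text
[ 0.4734 -0.1285  0.165 ]
guess px [318. 216.] bbox 277 171 86 86 5825
x from cols 0.4746 y from near edge -0.1305 y from far edge(top) -0.1275
```

View pics/c14.png

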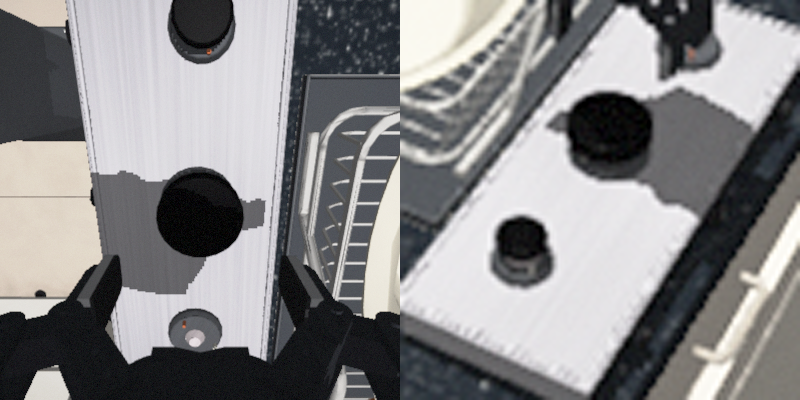

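The large cap looks flat and centred on its burner, at (200,214) in the wrist half. Next is the aluminium ring.

Call:
drive_tool(commands="1 -0.2 0 0 0 0 75;1 -0.2 0 0 0 0 65;1 -0.2 0 0 0 0 60;1 -0.2 0 0 0 0 60;1 -0.2 0 0 0 0 60", newtons=30)

```text
time: 19.9
eef_pos: [0.4475, -0.0027, 0.1648]
ee_rot: [-0.001, 0.706, 0.708, -0.001]
wrist_force: [0.9, 0.8, -0.5]
opening: 0.705
gripper_force: 0.0
```

Call:
drive_tool(commands="1 0 0 0 0 0 60;1 0 0 0 0 0 60;1 0 0 0 0 0 60;1 0 0 0 0 0 60;1 0 0 0 0 0 60")

```text
time: 20.32
eef_pos: [0.4474, 0.1224, 0.1648]
ee_rot: [-0.001, 0.706, 0.708, -0.001]
wrist_force: [-0.6, -0.4, -0.1]
opening: 0.701
gripper_force: 0.0
```

Call:
drive_tool(commands="1 0 0 0 0 0 60;1 0 0 0 0 0 60;1 0 0 0 0 0 60;1 0 0 0 0 0 60;1 0 0 0 0 0 60")

```text
time: 20.73
eef_pos: [0.4472, 0.2473, 0.1646]
ee_rot: [-0.0, 0.706, 0.708, -0.001]
wrist_force: [0.8, 0.3, -0.0]
opening: 0.7
gripper_force: 0.0
```

Call:
drive_tool(commands="1 0 0.6 0 0 0 60;1 0 0.6 0 0 0 60;1 0 0.6 0 0 0 60;0.7 0 0.6 0 0 0 60;0 0 0 0 0 0 60")

```text
time: 21.15
eef_pos: [0.446, 0.3405, 0.1017]
ee_rot: [-0.001, 0.705, 0.709, -0.002]
wrist_force: [-0.5, -0.0, -0.8]
opening: 0.709
gripper_force: 0.0
```

Call:
drive_tool(commands="0 0 0 0 0 0 60;0 0 0 0 0 0 60")

```text
time: 21.32
eef_pos: [0.4473, 0.3381, 0.1055]
ee_rot: [-0.0, 0.706, 0.708, -0.001]
wrist_force: [0.0, -0.3, 0.1]
opening: 0.701
gripper_force: 0.0
```

```bash
cat >> h.py <<'E'
def al(f,guess,z,r=.019,R=.035):
    g=cv2.cvtColor(cv2.imread('pics/'+f),cv2.COLOR_BGR2GRAY); u=proj(f,(*guess,z)); s=abs(proj(f,(guess[0]+R,guess[1],z))[0]-u[0])
    k=np.zeros_like(g); cv2.circle(k,tuple(int(v) for v in u),int(s*.78),255,-1); m=((g>60)&(k>0)).astype(np.uint8)
    m=cv2.morphologyEx(m,cv2.MORPH_OPEN,np.ones((3,3))); n,l,st,c=cv2.connectedComponentsWithStats(m); i=1+st[1:,4].argmax(); x,y,w,h,a=st[i]
    print('guess',u.round(0),'bbox',x,y,w,h,a,'expected w',round(s*2*r/R)); e=ray(f,(x+w/2,y+h/2),z)
    print('x',e[0].round(4),'y near',(ray(f,(x+w/2,y+h),z)[1]+r).round(4),'y far',(ray(f,(x+w/2,y),z)[1]-r).round(4))
E
python3 - <<'E'
from h import *
shot('wrist','w15.png'); p=env.get_obs()['eef_pos']; print(p.round(4)); al('w15.png',(.45,.341),.036); dark('w15.png',(.45,.341-.025),.02,.03)
E
```

```text
[0.4477 0.3381 0.1061]
guess [324. 218.] bbox 288 190 71 63 2327 expected w 51
x 0.4499 y near 0.3298 y far 0.3436
guess px [323. 238.] bbox 0 0 640 400 201133
x from cols 0.4473 y from near edge 0.1549 y from far edge(top) 0.4538
```

```bash
sed -i 's/s\*.78/s*.70/; s/g>60/g>thr/; s/r=.019,R=.035):/r=.019,R=.035,thr=60):/' h.py
python3 - <<'E'
from h import *
for t in(60,80,110,150,190): al('w15.png',(.45,.341),.036,thr=t)
g=cv2.cvtColor(cv2.imread('pics/w15.png'),cv2.COLOR_BGR2GRAY); print(g[160:262:3,324].tolist()); print(g[220,270:380:3].tolist())
E
```

```text
guess [324. 218.] bbox 296 190 56 59 1914 expected w 51
x 0.4503 y near 0.3334 y far 0.3436
guess [324. 218.] bbox 297 190 55 59 1775 expected w 51
x 0.4506 y near 0.3334 y far 0.3436
guess [324. 218.] bbox 299 194 49 46 891 expected w 51
x 0.4499 y near 0.3412 y far 0.3405
guess [324. 218.] bbox 320 195 27 18 200 expected w 51
x 0.4571 y near 0.3637 y far 0.3398
guess [324. 218.] bbox 322 195 25 18 173 expected w 51
x 0.4579 y near 0.3637 y far 0.3398
[238, 206, 156, 10, 13, 32, 27, 29, 24, 26, 95, 107, 244, 124, 95, 2, 7, 14, 13, 9, 15, 7, 77, 97, 99, 124, 122, 85, 114, 116, 102, 112, 116, 107]
[118, 114, 115, 114, 117, 115, 99, 0, 2, 14, 122, 120, 107, 87, 1, 12, 10, 8, 15, 4, 15, 10, 89, 95, 122, 131, 74, 10, 6, 109, 116, 116, 113, 115, 113, 114, 238]
```

Call:
drive_tool(commands="0.11 0.09 1 0 0 0 60;0 0 1 0 0 0 58;0 0 0.72 0 0 0 55;0 0 0 0 0 0 50;0 0 0 0 0 0 40")

```text
time: 21.78
eef_pos: [0.4503, 0.3407, 0.0384]
ee_rot: [-0.0, 0.707, 0.708, -0.0]
wrist_force: [0.1, 0.2, 0.6]
opening: 0.473
gripper_force: 0.0
```

Call:
drive_tool(commands="0 0 0 0 0 0 30;0 0 0 0 0 0 28;0 0 0 0 0 0 28;0 0 -0.3 0 0 0 28;0 0 -1 0 0 0 28")

```text
time: 22.2
eef_pos: [0.4483, 0.3403, 0.0687]
ee_rot: [-0.0, 0.706, 0.708, -0.003]
wrist_force: [0.2, -0.1, 0.5]
opening: 0.4
gripper_force: 30.1
```

Call:
drive_tool(commands="0 0 -1 0 0 0 28;0 0 -1 0 0 0 28;0 0 -0.8 0 0 0 28;0 0 0 0 0 0 28;0 0 0 0 0 0 28")

```text
time: 22.62
eef_pos: [0.4506, 0.3421, 0.1423]
ee_rot: [0.0, 0.706, 0.708, 0.002]
wrist_force: [-0.3, -0.3, -0.7]
opening: 0.399
gripper_force: 30.1
```

Run:
```python
from h import *
shot('wrist','w16.png'); p=env.get_obs()['eef_pos']; print(p.round(4)); z=p[2]-.002
al('w16.png',p[:2],z,thr=110);al('w16.png',p[:2],z,thr=75)
print([proj('w16.png',(p[0]+i,p[1]+j,z)).round(1) for i,j in((.019,0),(-.019,0),(0,.019),(0,-.019),(0,.0125),(0,-.0125))])
g=cv2.cvtColor(cv2.imread('pics/w16.png'),cv2.COLOR_BGR2GRAY); print(g[210:334:3,319].tolist())
dark('w16.png',(.45,.341),.02,.03)
```

```text
[0.45   0.3416 0.141 ]
guess [319. 272.] bbox 286 241 68 77 3468 expected w 72
x 0.4506 y near 0.3307 y far 0.3412
guess [319. 272.] bbox 273 227 81 91 5449 expected w 72
x 0.4472 y near 0.3307 y far 0.349
[array([354.6, 272.4]), array([282.9, 272.4]), array([318.9, 240.3]), array([318.7, 302. ]), array([318.8, 251.6]), array([318.7, 292.1])]
[10, 3, 12, 13, 5, 1, 97, 98, 93, 102, 107, 136, 120, 120, 105, 106, 236, 224, 210, 234, 212, 234, 222, 98, 96, 98, 101, 101, 130, 121, 120, 233, 233, 165, 234, 200, 232, 216, 232, 231, 223, 230]
guess px [319. 200.] bbox 287 165 62 61 3031
x from cols 0.4491 y from near edge 0.3441 y from far edge(top) 0.3438
```

Run:
```python
from h import *
print(ray('w14.png',(315,338),.069)); a=cv2.imread('pics/w14.png')[300:352,285:345]; g=cv2.cvtColor(a,cv2.COLOR_BGR2GRAY)
for r in range(8,52,3): print(r+300,g[r,::2].tolist())
```

```text
[ 0.47002532 -0.26981091  0.069     ]
308 [219, 207, 211, 215, 218, 217, 214, 215, 219, 217, 215, 160, 157, 147, 150, 133, 156, 148, 184, 208, 215, 216, 211, 218, 218, 217, 217, 217, 217, 216]
311 [218, 210, 207, 217, 219, 217, 215, 157, 156, 39, 42, 50, 60, 61, 67, 70, 62, 58, 52, 50, 41, 105, 154, 216, 218, 215, 217, 213, 218, 215]
314 [218, 210, 208, 214, 217, 183, 78, 55, 62, 64, 66, 70, 73, 74, 69, 72, 72, 69, 73, 71, 71, 69, 61, 49, 134, 218, 217, 217, 215, 216]
317 [218, 215, 202, 212, 116, 50, 64, 67, 65, 70, 66, 80, 91, 96, 98, 96, 100, 91, 90, 80, 75, 74, 71, 70, 71, 48, 148, 215, 217, 215]
320 [218, 216, 204, 120, 59, 62, 68, 78, 94, 86, 88, 99, 101, 97, 94, 99, 98, 98, 96, 94, 96, 95, 83, 76, 71, 69, 54, 164, 216, 213]
323 [218, 215, 130, 53, 64, 71, 88, 99, 100, 64, 73, 98, 99, 98, 97, 95, 98, 94, 100, 96, 99, 100, 96, 94, 88, 73, 70, 62, 202, 213]
326 [219, 218, 78, 63, 80, 98, 97, 99, 99, 147, 119, 100, 98, 98, 97, 99, 96, 98, 94, 96, 98, 96, 97, 97, 98, 97, 74, 65, 92, 214]
329 [217, 217, 62, 71, 94, 99, 101, 101, 99, 103, 100, 99, 97, 97, 122, 129, 107, 96, 96, 94, 9
[... 306 characters left out ...]
96, 89, 80, 213]
338 [217, 217, 153, 96, 96, 97, 98, 99, 96, 97, 172, 153, 158, 174, 205, 223, 214, 180, 171, 171, 108, 96, 96, 97, 96, 97, 94, 91, 197, 214]
341 [213, 214, 206, 96, 100, 97, 99, 96, 98, 98, 100, 141, 201, 224, 227, 224, 222, 221, 179, 137, 97, 94, 95, 98, 97, 97, 98, 127, 217, 209]
344 [213, 216, 206, 183, 106, 99, 100, 94, 93, 96, 95, 95, 166, 226, 226, 221, 219, 208, 102, 96, 96, 96, 97, 97, 91, 107, 108, 209, 216, 212]
347 [83, 79, 80, 77, 81, 46, 63, 71, 85, 96, 93, 96, 96, 97, 111, 128, 99, 94, 95, 96, 96, 91, 98, 96, 112, 174, 204, 178, 156, 109]
350 [17, 28, 10, 26, 20, 15, 22, 20, 22, 19, 21, 24, 47, 62, 75, 93, 93, 96, 97, 97, 89, 78, 67, 43, 29, 20, 19, 15, 21, 15]
```

Call:
drive_tool(commands="-1 0.2 0 0 0 0 28;-1 0.2 0 0 0 0 28;-1 0.2 0 0 0 0 28;-1 0.18 0 0 0 0 28;-1 0 0 0 0 0 28")

```text
time: 23.08
eef_pos: [0.4696, 0.2153, 0.1393]
ee_rot: [-0.0, 0.706, 0.708, -0.001]
wrist_force: [0.0, -0.7, -0.6]
opening: 0.4
gripper_force: 30.1
```

Call:
drive_tool(commands="-1 0 0 0 0 0 28;-1 0 0 0 0 0 28;-1 0 0 0 0 0 28;-1 0 0 0 0 0 28;-1 0 0 0 0 0 28")

```text
time: 23.5
eef_pos: [0.4691, 0.0904, 0.1394]
ee_rot: [-0.001, 0.706, 0.708, -0.001]
wrist_force: [0.7, -0.4, -0.6]
opening: 0.398
gripper_force: 30.1
```

Call:
drive_tool(commands="-1 0 0 0 0 0 28;-1 0 0 0 0 0 28;-1 0 0 0 0 0 28;-1 0 0 0 0 0 28;-1 0 0 0 0 0 28")

```text
time: 23.92
eef_pos: [0.4694, -0.0345, 0.1395]
ee_rot: [-0.001, 0.706, 0.708, -0.001]
wrist_force: [0.6, -0.1, -0.9]
opening: 0.399
gripper_force: 30.1
```

Call:
drive_tool(commands="-1 0 0 0 0 0 28;-1 0 0 0 0 0 28;-1 0 0 0 0 0 28;-1 0 0 0 0 0 28;-1 0 0 0 0 0 28")

```text
time: 24.33
eef_pos: [0.4698, -0.1593, 0.1394]
ee_rot: [-0.001, 0.706, 0.708, -0.0]
wrist_force: [-0.1, 0.2, -0.8]
opening: 0.401
gripper_force: 30.1
```

Call:
drive_tool(commands="-1 0 0 0 0 0 28;-1 0 0 0 0 0 28;-1 0 0 0 0 0 28;-1 0 0 0 0 0 28;-0.6 0 0 0 0 0 28")

```text
time: 24.75
eef_pos: [0.4703, -0.2752, 0.1393]
ee_rot: [-0.001, 0.707, 0.708, -0.0]
wrist_force: [0.7, 1.1, 0.2]
opening: 0.397
gripper_force: 30.1
```

Call:
drive_tool(commands="0 0 0 0 0 0 28;0 0 0 0 0 0 28;0 0 0 0 0 0 28")

```text
time: 25.0
eef_pos: [0.4706, -0.2724, 0.1399]
ee_rot: [-0.001, 0.706, 0.708, -0.0]
wrist_force: [-0.4, -0.2, -0.8]
opening: 0.403
gripper_force: 30.1
```

Run:
```python
from h import *
a=shot('wrist','w17.png')['pixels'][:,:,::-1]; p=env.get_obs()['eef_pos']; print(p.round(4))
M=(.4696,-.2745)
print([proj('w17.png',(M[0]+i,M[1]+j,.062)).round(1) for i,j in((.026,0),(-.026,0),(0,.026),(0,.0105))])
g=cv2.cvtColor(a,cv2.COLOR_BGR2GRAY)
print(g[170:250:2,319].tolist()); print(g[206,270:376:2].tolist()); print(g[214,270:376:2].tolist())
```

```text
[ 0.4707 -0.2722  0.1402]
[array([352. , 219.4]), array([285.6, 219.2]), array([318.9, 187.5]), array([318.8, 206.8])]
[213, 215, 216, 215, 213, 214, 69, 72, 72, 86, 100, 101, 101, 44, 48, 44, 47, 48, 47, 81, 98, 99, 103, 110, 107, 108, 109, 109, 104, 105, 90, 83, 82, 83, 85, 85, 101, 115, 103, 102]
[99, 95, 100, 96, 98, 100, 102, 70, 41, 44, 46, 44, 46, 46, 43, 46, 45, 49, 46, 44, 41, 46, 45, 47, 47, 46, 49, 49, 45, 48, 46, 48, 101, 98, 95, 97, 101, 100, 96, 89, 69, 62, 202, 184, 165, 162, 162, 217, 216, 215, 217, 216, 214]
[98, 97, 95, 97, 100, 98, 101, 45, 42, 44, 50, 44, 46, 50, 49, 50, 47, 46, 51, 92, 96, 99, 98, 97, 103, 99, 102, 100, 100, 98, 74, 46, 46, 46, 43, 45, 48, 47, 67, 74, 77, 75, 73, 99, 98, 98, 100, 99, 104, 98, 100, 98, 99]
```

Call:
drive_tool(commands="-0.05 -0.02 0.8 0 0 0 28;0 0 0.8 0 0 0 28;0 0 0.5 0 0 0 28;0 0 0.15 0 0 0 28;0 0 0 0 0 0 28")

```text
time: 25.47
eef_pos: [0.47, -0.2733, 0.0835]
ee_rot: [-0.001, 0.706, 0.708, -0.0]
wrist_force: [1.2, 0.5, -1.0]
opening: 0.399
gripper_force: 30.1
```

Call:
drive_tool(commands="0 0 0.06 0 0 0 28;0 0 0.02 0 0 0 28;0 0 0 0 0 0 28")

```text
time: 25.72
eef_pos: [0.471, -0.2746, 0.0831]
ee_rot: [0.001, 0.706, 0.708, 0.0]
wrist_force: [-0.1, 0.2, -0.8]
opening: 0.399
gripper_force: 30.1
```

Call:
drive_tool(commands="0 0 0.05 0 0 0 28;0 0 0.03 0 0 0 28;0 0 0 0 0 0 28;0 0 0 0 0 0 28")

```text
time: 26.05
eef_pos: [0.4707, -0.2747, 0.081]
ee_rot: [0.0, 0.706, 0.708, 0.0]
wrist_force: [-2.1, 2.6, 6.5]
opening: 0.398
gripper_force: 30.6
```

Call:
drive_tool(commands="0 0 0 0 0 0 45;0 0 0 0 0 0 52;0 0 0 0 0 0 56;0 0 -0.6 0 0 0 56;0 0 -1 0 0 0 56")

```text
time: 26.47
eef_pos: [0.469, -0.2738, 0.1184]
ee_rot: [-0.002, 0.706, 0.708, -0.001]
wrist_force: [0.3, -1.1, 0.6]
opening: 0.657
gripper_force: 0.0
```

Call:
drive_tool(commands="0 0 -1 0 0 0 56;0 0 0 0 0 0 75;0 0 0 0 0 0 80;0 0 0 0 0 0 80")

```text
time: 26.8
eef_pos: [0.4704, -0.2746, 0.1449]
ee_rot: [-0.0, 0.706, 0.708, -0.0]
wrist_force: [-0.5, -1.3, -0.3]
opening: 0.937
gripper_force: 0.0
```

Run:
```python
from h import *
a=shot('wrist','w18.png')['pixels'][:,:,::-1]; p=env.get_obs()['eef_pos']; print(p.round(4))
M=(.4705,-.2745)
print([proj('w18.png',(M[0]+i,M[1]+j,.078)).round(1) for i,j in((.019,0),(-.019,0),(0,.019),(0,-.019))])
c=np.zeros((500,800,3),np.uint8); c[:,:]=cv2.resize(a[150:350,160:480],(800,500)); cv2.imwrite('pics/c18.png',c)
```

```text
[ 0.4701 -0.2744  0.1445]
[array([345.6, 222.6]), array([294.5, 222.4]), array([320.2, 198.3]), array([320. , 245.2])]
```

View pics/c18.png

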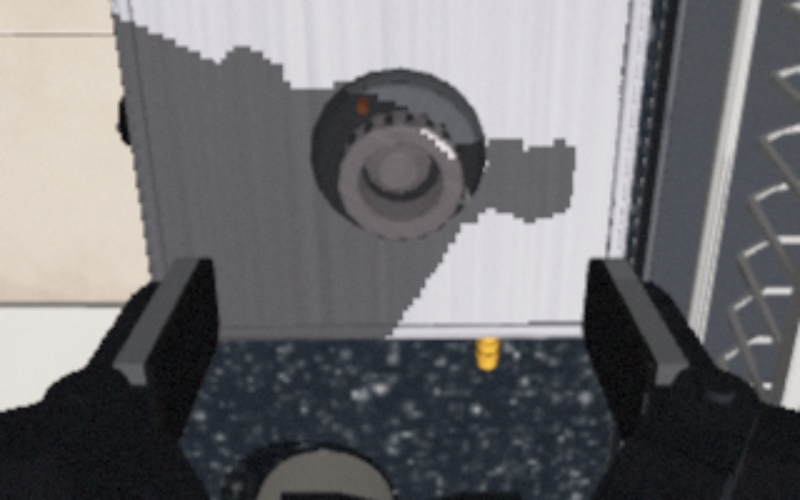

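The aluminium ring sits flat and centred on its cone at crop (401,180). Now the medium cap, measured numerically.

Call:
drive_tool(commands="1 -0.2 0 0 0 0 82;1 -0.2 0 0 0 0 82;1 -0.2 0 0 0 0 82;1 -0.25 0 0 0 0 82;1 0 0 0 0 0 82", newtons=40)

```text
time: 27.27
eef_pos: [0.4471, -0.1484, 0.1441]
ee_rot: [-0.001, 0.706, 0.708, -0.001]
wrist_force: [0.4, 0.3, 1.2]
opening: 0.96
gripper_force: 0.0
```

Call:
drive_tool(commands="1 0 0 0 0 0 82;1 0 0 0 0 0 82;1 0 0 0 0 0 82;1 0 0 0 0 0 82;1 0 0 0 0 0 82")

```text
time: 27.68
eef_pos: [0.4478, -0.0235, 0.1443]
ee_rot: [-0.001, 0.706, 0.708, -0.001]
wrist_force: [-0.1, -0.2, -1.0]
opening: 0.957
gripper_force: 0.0
```

Call:
drive_tool(commands="1 0 0 0 0 0 82;1 0 0 0 0 0 82;1 0 0 0 0 0 82;1 0 0 0 0 0 82;1 0 0 0 0 0 82")

```text
time: 28.1
eef_pos: [0.4475, 0.1014, 0.1443]
ee_rot: [-0.001, 0.706, 0.708, -0.001]
wrist_force: [0.8, -0.4, -0.6]
opening: 0.962
gripper_force: 0.0
```

Call:
drive_tool(commands="1 0 0 0 0 0 82;1 0 0 0 0 0 82;1 0 0 0 0 0 82;1 0 0 0 0 0 82;1 0 0 0 0 0 82")

```text
time: 28.52
eef_pos: [0.4473, 0.2263, 0.1442]
ee_rot: [-0.0, 0.706, 0.708, -0.001]
wrist_force: [1.1, 0.2, 0.1]
opening: 0.958
gripper_force: 0.0
```

Call:
drive_tool(commands="1 0 0 0 0 0 82;1 0 0.5 0 0 0 82;1 0 0.5 0 0 0 82;1 0 0.5 0 0 0 82;0.7 0 0.3 0 0 0 82")

```text
time: 28.93
eef_pos: [0.4467, 0.3442, 0.0979]
ee_rot: [-0.0, 0.706, 0.708, -0.001]
wrist_force: [-0.8, -0.4, -0.1]
opening: 0.963
gripper_force: 0.0
```

Call:
drive_tool(commands="0 0 0 0 0 0 82;0 0 0 0 0 0 82;0 0 0 0 0 0 82")

```text
time: 29.18
eef_pos: [0.4473, 0.3421, 0.0997]
ee_rot: [-0.0, 0.706, 0.708, -0.001]
wrist_force: [-1.6, -1.1, -0.1]
opening: 0.961
gripper_force: 0.0
```

Run:
```python
from h import *
shot('wrist','w19.png'); p=env.get_obs()['eef_pos']; print(p.round(4)); M=(.449,.343); dark('w19.png',M,.02,.03)
print([proj('w19.png',(M[0]+i,M[1]+j,.02)).round(1) for i,j in((.03,0),(-.03,0),(0,.03),(0,-.03))])
```

```text
[0.4476 0.342  0.1002]
guess px [322. 215.] bbox 285 175 74 73 4237
x from cols 0.4488 y from near edge 0.3435 y from far edge(top) 0.3451
[array([360.4, 214.8]), array([284.1, 214.6]), array([322.5, 177.7]), array([322. , 248.5])]
```

Call:
drive_tool(commands="0.06 0.05 1 0 0 0 82;0 0 1 0 0 0 82;0 0 1 0 0 0 82;0 0 0.18 0 0 0 78;0 0 0 0 0 0 70")

```text
time: 29.65
eef_pos: [0.4483, 0.3428, 0.02]
ee_rot: [-0.0, 0.707, 0.708, -0.001]
wrist_force: [0.1, -0.6, 0.7]
opening: 0.823
gripper_force: 0.0
```

Call:
drive_tool(commands="0 0 0 0 0 0 60;0 0 0 0 0 0 52;0 0 0 0 0 0 50;0 0 0 0 0 0 50;0 0 0 0 0 0 50")

```text
time: 30.07
eef_pos: [0.4499, 0.3447, 0.0225]
ee_rot: [0.0, 0.706, 0.708, 0.001]
wrist_force: [-1.0, -1.6, 7.6]
opening: 0.682
gripper_force: 43.7
```

Call:
drive_tool(commands="0 0 -0.3 0 0 0 50;0 0 -1 0 0 0 50;0 0 -1 0 0 0 50;0 0 -1 0 0 0 50;0 0 -1 0 0 0 50")

```text
time: 30.48
eef_pos: [0.4489, 0.3444, 0.1304]
ee_rot: [-0.0, 0.706, 0.708, 0.0]
wrist_force: [-0.0, 1.2, -2.6]
opening: 0.679
gripper_force: 43.5
```

Call:
drive_tool(commands="0 0 -0.5 0 0 0 50;0 0 0 0 0 0 50;0 0 0 0 0 0 50;0 0 0 0 0 0 50")

```text
time: 30.82
eef_pos: [0.4486, 0.344, 0.1402]
ee_rot: [-0.0, 0.706, 0.708, -0.0]
wrist_force: [-0.2, -0.9, -1.4]
opening: 0.68
gripper_force: 43.5
```

Run:
```python
from h import *
shot('wrist','w20.png'); p=env.get_obs()['eef_pos']; print(p.round(4)); z=p[2]
print([proj('w20.png',(p[0]+i,p[1]+j,z)).round(1) for i,j in((.03,0),(-.03,0),(0,.03),(0,-.03))])
g=cv2.cvtColor(cv2.imread('pics/w20.png'),cv2.COLOR_BGR2GRAY); print(g[200:350:3,319].tolist())
```

```text
[0.4484 0.3439 0.1398]
[array([377.3, 275.2]), array([261.9, 274.8]), array([319.8, 222.1]), array([319.5, 321.2])]
[116, 102, 115, 115, 73, 1, 13, 6, 13, 21, 22, 9, 0, 12, 11, 2, 7, 0, 14, 13, 17, 5, 6, 13, 9, 2, 8, 0, 10, 8, 8, 12, 11, 19, 0, 13, 14, 5, 10, 6, 233, 208, 230, 232, 220, 229, 231, 71, 47, 61]
```

Call:
drive_tool(commands="-1 0.25 0 0 0 0 50;-1 0.25 0 0 0 0 50;-1 0.2 0 0 0 0 50;-1 0.18 0 0 0 0 50;-1 0 0 0 0 0 50")

```text
time: 31.28
eef_pos: [0.4713, 0.2181, 0.1395]
ee_rot: [-0.0, 0.706, 0.708, -0.001]
wrist_force: [0.5, -0.5, -1.0]
opening: 0.674
gripper_force: 43.5
```

Call:
drive_tool(commands="-1 0 0 0 0 0 50;-1 0 0 0 0 0 50;-1 0 0 0 0 0 50;-1 0 0 0 0 0 50;-1 0 0 0 0 0 50")

```text
time: 31.7
eef_pos: [0.4707, 0.0931, 0.1396]
ee_rot: [-0.001, 0.706, 0.708, -0.001]
wrist_force: [0.8, -0.5, -1.2]
opening: 0.677
gripper_force: 43.5
```

Call:
drive_tool(commands="-1 0 0 0 0 0 50;-1 0 0 0 0 0 50;-1 0 0 0 0 0 50;-1 0 0 0 0 0 50;-1 0 0 0 0 0 50")

```text
time: 32.12
eef_pos: [0.471, -0.0317, 0.1397]
ee_rot: [-0.001, 0.706, 0.708, -0.001]
wrist_force: [0.2, -0.3, -1.5]
opening: 0.679
gripper_force: 43.5
```

Call:
drive_tool(commands="-1 0 0 0 0 0 50;-1 0 0 0 0 0 50;-1 0 0 0 0 0 50;-1 0 0 0 0 0 50;-1 0 0 0 0 0 50")

```text
time: 32.53
eef_pos: [0.4714, -0.1566, 0.1396]
ee_rot: [-0.001, 0.706, 0.708, -0.0]
wrist_force: [0.7, 0.6, -0.7]
opening: 0.678
gripper_force: 43.5
```

Call:
drive_tool(commands="-1 0 0 0 0 0 50;-1 0 0 0 0 0 50;-1 0 0 0 0 0 50;-1 0 0 0 0 0 50;-0.7 0 0 0 0 0 50")

```text
time: 32.95
eef_pos: [0.4718, -0.2748, 0.1394]
ee_rot: [-0.001, 0.707, 0.708, -0.0]
wrist_force: [0.6, -0.8, -1.0]
opening: 0.68
gripper_force: 43.5
```

Call:
drive_tool(commands="0 0 0.5 0 0 0 50;0 0 0.5 0 0 0 50;0 0 0 0 0 0 50;0 0 0 0 0 0 50")

```text
time: 33.28
eef_pos: [0.4715, -0.2726, 0.1144]
ee_rot: [-0.002, 0.706, 0.708, -0.0]
wrist_force: [-0.3, 0.0, -1.1]
opening: 0.679
gripper_force: 43.5
```

Call:
drive_tool(commands="-0.07 -0.04 0.5 0 0 0 50;0 0 0.3 0 0 0 50;0 0 0.1 0 0 0 50;0 0 0.05 0 0 0 50;0 0 0 0 0 0 50")

```text
time: 33.7
eef_pos: [0.4715, -0.2746, 0.0921]
ee_rot: [-0.0, 0.706, 0.708, -0.0]
wrist_force: [0.7, -0.2, -1.3]
opening: 0.68
gripper_force: 43.4
```

Call:
drive_tool(commands="0 0 0.04 0 0 0 50;0 0 0.03 0 0 0 50;0 0 0 0 0 0 50;0 0 0 0 0 0 50")

```text
time: 34.03
eef_pos: [0.4716, -0.2749, 0.0905]
ee_rot: [0.0, 0.706, 0.708, 0.0]
wrist_force: [-0.3, 0.0, -1.5]
opening: 0.677
gripper_force: 43.5
```

Call:
drive_tool(commands="0 0 0.03 0 0 0 50;0 0 0.03 0 0 0 50;0 0 0 0 0 0 50;0 0 0 0 0 0 50")

```text
time: 34.37
eef_pos: [0.4716, -0.2749, 0.0894]
ee_rot: [0.0, 0.706, 0.708, 0.0]
wrist_force: [-1.3, 2.2, 6.4]
opening: 0.684
gripper_force: 44.1
```

Call:
drive_tool(commands="0 0 0 0 0 0 65;0 0 0 0 0 0 74;0 0 0 0 0 0 80;0 0 -0.6 0 0 0 80;0 0 -1 0 0 0 80", newtons=20)

```text
time: 34.78
eef_pos: [0.4701, -0.274, 0.1269]
ee_rot: [-0.002, 0.706, 0.708, -0.001]
wrist_force: [0.3, -1.1, -0.1]
opening: 0.937
gripper_force: 0.0
```

Call:
drive_tool(commands="0 0 -0.2 0 0 0 40;0 0 0 0 0 0 0;0 0 0 0 0 0 0;0 0 0 0 0 0 0;0 0 0 0 0 0 0")

```text
time: 35.2
eef_pos: [0.471, -0.2745, 0.1328]
ee_rot: [-0.001, 0.706, 0.708, -0.0]
wrist_force: [0.1, -0.1, -0.3]
opening: 0.224
gripper_force: 0.0
```

Call:
drive_tool(commands="0 0 0 0 0 0 0;0 0 0 0 0 0 0;0 0 0.4 0 0 0 0;0 0 0 0 0 0 0;0 0 0 0 0 0 0")

```text
time: 35.62
eef_pos: [0.471, -0.2745, 0.1228]
ee_rot: [-0.001, 0.706, 0.708, -0.0]
wrist_force: [0.2, -0.6, -0.6]
opening: -0.001
gripper_force: 0.0
```

Call:
drive_tool(commands="0 0 0.5 0 0 0 0;0 0 0.1 0 0 0 0;0 0 0.06 0 0 0 0;0 0 0.04 0 0 0 0;0 0 0 0 0 0 0")

```text
time: 36.03
eef_pos: [0.4716, -0.2749, 0.1064]
ee_rot: [-0.0, 0.706, 0.708, 0.0]
wrist_force: [-0.4, 0.7, -0.1]
opening: 0.003
gripper_force: 0.0
```

Call:
drive_tool(commands="0 0 0.04 0 0 0 0;0 0 0 0 0 0 0;0 0 0 0 0 0 0")

```text
time: 36.28
eef_pos: [0.4718, -0.275, 0.106]
ee_rot: [0.0, 0.706, 0.708, 0.0]
wrist_force: [-1.8, 0.7, 6.4]
opening: 0.001
gripper_force: 2.8
```

The medium cap's top is exactly at seated height. I'll do the same touch check on the large cap.

Call:
drive_tool(commands="0 0 -0.8 0 0 0 0;1 0.05 0 0 0 0 0;1 0 0 0 0 0 0;1 0 0 0 0 0 0;1 0 0 0 0 0 0")

```text
time: 36.7
eef_pos: [0.4725, -0.174, 0.1255]
ee_rot: [0.0, 0.706, 0.708, 0.0]
wrist_force: [0.5, 0.2, -0.4]
opening: 0.001
gripper_force: 0.0
```

Call:
drive_tool(commands="1 0 0 0 0 0 0;0.84 0 0 0 0 0 0;0 0 0 0 0 0 0;0 0 0.5 0 0 0 0;0 0 0 0 0 0 0")

```text
time: 37.12
eef_pos: [0.4719, -0.1285, 0.1117]
ee_rot: [-0.001, 0.706, 0.708, -0.0]
wrist_force: [-0.3, -0.2, -0.9]
opening: 0.002
gripper_force: 0.0
```

Call:
drive_tool(commands="0 0 0.1 0 0 0 0;0 0 0.1 0 0 0 0;0 0 0 0 0 0 0;0 0 0 0 0 0 0")

```text
time: 37.45
eef_pos: [0.4725, -0.1292, 0.1079]
ee_rot: [-0.0, 0.706, 0.708, 0.0]
wrist_force: [-0.3, 0.7, 0.4]
opening: 0.001
gripper_force: 0.0
```

Call:
drive_tool(commands="0 0 0.05 0 0 0 0;0 0 0.03 0 0 0 0;0 0 0 0 0 0 0;0 0 0 0 0 0 0")

```text
time: 37.78
eef_pos: [0.4726, -0.129, 0.106]
ee_rot: [0.0, 0.706, 0.708, 0.0]
wrist_force: [-1.0, -0.9, 3.4]
opening: -0.0
gripper_force: 1.4
```

Call:
drive_tool(commands="0 0 -0.8 0 0 0 0;1 0.1 0 0 0 0 0;1 0 0 0 0 0 0;1 0 0 0 0 0 0;1 0 0 0 0 0 0")

```text
time: 38.2
eef_pos: [0.4746, -0.0279, 0.1259]
ee_rot: [0.0, 0.706, 0.708, 0.0]
wrist_force: [-0.7, -1.0, -0.0]
opening: 0.002
gripper_force: 0.0
```

Call:
drive_tool(commands="1 0 0 0 0 0 0;0.66 0 0 0 0 0 0;0 0 0 0 0 0 0;0 0 0.5 0 0 0 0;0 0 0 0 0 0 0")

```text
time: 38.62
eef_pos: [0.4738, 0.0126, 0.1121]
ee_rot: [-0.001, 0.706, 0.708, -0.001]
wrist_force: [-1.2, -0.4, -0.8]
opening: -0.002
gripper_force: 0.0
```

Call:
drive_tool(commands="0 0 0.1 0 0 0 0;0 0 0.1 0 0 0 0;0 0 0 0 0 0 0;0 0 0 0 0 0 0")

```text
time: 38.95
eef_pos: [0.4746, 0.0123, 0.1084]
ee_rot: [-0.0, 0.706, 0.708, 0.0]
wrist_force: [-0.2, -0.8, 0.2]
opening: 0.001
gripper_force: 0.0
```

Call:
drive_tool(commands="0 0 0.05 0 0 0 0;0 0 0.03 0 0 0 0;0 0 0 0 0 0 0;0 0 0 0 0 0 0")

```text
time: 39.28
eef_pos: [0.4746, 0.0126, 0.1064]
ee_rot: [-0.0, 0.706, 0.708, 0.0]
wrist_force: [-0.3, 0.3, 0.2]
opening: -0.003
gripper_force: 0.0
```

Call:
drive_tool(commands="0 0 -1 0 0 0 0;0 0 -1 0 0 0 0;0 0 -1 0 0 0 0;0 0 -1 0 0 0 0;0 0 -1 0 0 0 0")

```text
time: 39.7
eef_pos: [0.4744, 0.0127, 0.2327]
ee_rot: [0.0, 0.706, 0.708, 0.0]
wrist_force: [0.6, 0.5, 0.2]
opening: -0.0
gripper_force: 0.0
```

Call:
drive_tool(commands="0 0 0 0 0 0 0;0 0 0 0 0 0 0;0 0 0 0 0 0 0")

```text
time: 39.95
eef_pos: [0.4743, 0.0127, 0.2308]
ee_rot: [-0.0, 0.706, 0.708, -0.0]
wrist_force: [-0.2, -0.6, -0.1]
opening: -0.002
gripper_force: 0.0
```

Run:
```python
from h import *
print(env.get_obs()['eef_pos'].round(4)); shot('wrist','w21.png')
dark('w21.png',(.4752,.0125),.087,.02); dark('w21.png',(.473,-.129),.087,.035)
```

```text
[0.4743 0.0127 0.2308]
guess px [321. 191.] bbox 301 173 41 39 1193
x from cols 0.4759 y from near edge 0.0102 y from far edge(top) 0.0114
guess px [318. 307.] bbox 88 244 465 156 35151
x from cols 0.4754 y from near edge -0.2479 y from far edge(top) -0.0817
```

```bash
python3 -c "
from plant import workorder; print(workorder.job_done())"
```

```text
the job is handed in; nothing more can be done
None
```

The three burners are back together and the job is handed in. Touch checks found the large and medium caps at seated height and the small cap no higher than seated; the arm stayed clear of the jar and the mug, but I did not re-measure either.

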